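# Clamp glued connector boxes in the guarded row clamp

### The arm

A 6-joint arm with a two-finger parallel gripper is mounted at the origin on a cart in front of the work surface, level with it; the furniture and walls round the work are solid. World frame = base frame: x ahead of the robot, y to its left, z up, the work surface at z = 0. Lengths are in mm, angles in rad, forces in N, time in s.
With the tool pointing down it reaches from about 350 to 875 mm from the base axis. Payload 4.2 kg.
Tool frame: the origin (TCP) lies between the finger pads; the fingertips stand 14 mm ahead of it and the grasp point (between the pads) lies 5 mm behind it; z points along the fingers, y is the line along which they close (so a half turn about z gives the same grasp; the last joint's range is limited). The gripper opens to 85 mm and grips with 20 to 120 N. Pads are 22 mm wide; open, the fingers measure 114 mm over their backs; the gripper's body (76 mm by 85 mm) begins 54 mm behind the grasp point. The pads swing forward as they close: fully open they stand 13 mm farther back than shut.
Start: joints at [-0.984, 0.385, 0.008, 0, -1.194, -0.259], TCP at [201.241, -591.694, 245.312] pointing down, gripper open.
Joint ranges: [-3.14, 3.14], [-1.21, 2.06], [-1.07, 1.41], [-3.16, 2.05], [-2.99, -0.16], [-3.1, 3.1]. Speed limits (rad/s): [2.79, 2.79, 3.14, 3.14, 3.14, 3.14].

### API

Orientations are given as a unit quaternion [x, y, z, w].
In Python, from bench import * gives the robot as it stands.
- The arm moves only by the tool carry_out, never from a script. Its argument "motion" is a list of rows, each a list of 7 numbers: the turn, a rotation vector about the tool's x, y, z in rad, then the shift along the tool's x, y, z in mm, then the opening, from -1 (shut) to 1 (fully open), so that 0 is half open. A call has 1 to 5 rows; each row is the pose to reach, as a shift and turn from the pose commanded when the call began, along the tool's axes at that moment; what a row does not reach only later rows make up. A row lasts 1/8 s, in which the tool goes at most 62.5 mm and 10.7 degrees, less where a joint would pass 70% of its speed; a pose out of reach is approached as far as the arm can. A call with a gripper value outside its range is refused whole. The fingers move at their own pace and stop on an object; the grip force is fixed at half the most. Time passes only in rows, so rows that repeat a pose let the fingers close. It gives the time, the measured TCP pose, the force, the opening and the grip force at its end, in the units of the state.
- read_state(): the state, without advancing time (a new reading comes with each control period).
- get_image(name): name is "side" or "top" or "wrist"; returns a dict with "color" (384x512x3 uint8, blue, green, red), "mtx" (3x3 intrinsics, pixels), "k1" (the pictures are not rectified: a ray, as slopes to the right and down, at radius r is drawn at 1 + k1 r^2 times it, then the intrinsics apply), "position" and "orientation" of the camera in the world. Camera axes: x right, y down, z forward; pixel columns grow to the right and rows downward; lengths in mm; the calibration is good to about 2 mm. A picture is of the moment at which its call begins. There is no depth.
- job_done(): hands the job in; it is judged then, once.
The state is a dict: "clock": time; "joints": joint angles; "joint_vel": joint speeds; "joint_efforts": joint torques, N m; "position": TCP position; "ee_rot": TCP orientation; "contact_force": force on the tool from outside, world axes, zero at the start; "wrist_torque": the same for the moment, N m; "gripper_width": finger opening in mm; "grasp_force": force on a finger pad.
Only numpy, scipy, OpenCV 4.12 (cv2) and the standard library are available. Lean on these libraries where they do the work, as an engineer would, in place of code of your own. Each camera call takes 0.05 s, during which the arm holds its last target. There are 200 camera calls.

### The job

The connector boxes standing on the bench have freshly glued side seams and are to set in the guarded row clamp: lift the gate's latch bar with its thumb lever, swing the gate wide open, and free the wedge and draw back the jaw left locked from the last batch. Stand all the boxes on the clamp's plate, covers up, in one straight row in the middle of the lane, long sides against one another, then push the jaw until the row is tight against the end stop and drive the thumb wedge forward until it jams the jaw. Finally swing the gate shut without slamming it, so that the latch bar drops into its catch, and leave the jig block, the pen and the copper bar where they lie.

Things in the scene. Friction and masses are not known exactly. Their poses are not given: they have to be found in the camera images.
- clamp_base: guarded row clamp, fixed: aluminium plate 282 x 156 x 12 mm; origin on the bench under the lane's centre line, x along the lane to the end stop (away from the robot), y left, z up. Plate top at z = 12 mm. Lane along y = 0: end stop's face at x = +85 mm, jaw's plate at x = -75 mm when right back. Gate along the right (-y) edge
- end_stop: fixed steel end stop, 70 mm wide, 34 mm high above the plate; origin at the foot of the middle of the face that the row is pressed against (x = 85 mm of the clamp)
- gate (a joint): guard gate: framed clear panel 186 mm long with a clear roof over the lane (106 x 100 mm, top 89 mm above the bench), on an upright hinge at the far right corner; 0 = shut, grows as its near end swings out to the right (counter-clockwise from above), stop at 1.55 rad; above 1.2 rad the lane is clear from above. Stays where it is left (friction 0.06 N m)
- gate_hinge (a point): point on the gate's upright hinge axis (102 mm above the bench)
- gate_grip (a point): on the gate near its free end, 163 mm from the hinge, 102 mm above the bench: the place to pinch, midway between fixed grip post (15 mm nearer the hinge; 10 mm along the gate x 12 mm, top 115 mm above the bench, outer face 16 mm outside the panel's middle) and thumb lever. Pinched along the gate's length from above, the lever lifts the latch bar and the gate is held
- latch (a joint): gravity latch bar, worked by the thumb lever, pivots on the gate 60 mm above the bench: 0 = bar level and down, 0.30 rad = fully lifted; falls back by its weight (lever force under 1 N). The catch's nose holds the bar until it is up about 0.17 rad; the nose's outer side is a ramp, so a gate pushed shut lifts the bar, which drops behind the nose when the gate is home
- lever_tip (a point): tip of the thumb lever (8 mm thick along the gate, 13 mm wide), about 108 mm above the bench, on the side of the grip post away from the hinge. At rest it leans away from the post (post and lever 53 mm over their outsides); squeezed home towards the post it stands upright (39 mm over the outsides) with the bar fully lifted
- jaw (a joint): sliding jaw on the lane: 0 = right back (towards the robot), grows to 0.10 m towards the end stop; clear lane length between jaw and stop = 160 mm minus this value. Sliding it takes about 4 N; a push of 10 to 14 N presses the row tight. While its wedge is jammed it cannot go back
- pad (a joint): sprung pressure plate on the jaw's front (62 mm wide, 28 mm high) that presses on the row: 0 = relaxed, grows as it is pressed back into the jaw, 2 N per mm, stop at 5 mm. Let go, the jaw's own friction keeps about 2 mm (4 N) of it, and the wedge then locks it
- jaw_lug (a point): top centre of the jaw's upright lug (18 mm along the lane, 12 mm across, its top 56 mm above the bench, standing 34 mm above its foot), 22 mm behind the pressure plate's face. The wedge's fin stands in line behind it
- wedge (a joint): brass thumb wedge on the jaw: 0 = drawn back, free; grows as it slides along its ramp, to the end stop and down by 8 degrees (range 27 mm). From about 16 mm it bites on the plate; a push of 8 to 15 N jams it (16.5 to 19 mm) and presses the jaw on. Stays jammed; pulling back with 5 to 20 N frees it; drawn right back and pulled on, it takes the jaw along
- wedge_fin (a point): top centre of the wedge's upright thumb fin (12 x 12 mm, standing about 34 mm above the wedge block; its top 55 to 59 mm above the bench). The jaw's two cheeks beside the wedge are 36 mm above the bench, 40 mm apart inside and 58 mm outside
- block: bystander: milled aluminium jig block 40 x 60 x 34 mm; origin at the centre of its underside
- pen: bystander: marker pen 120 mm long, 12 mm thick, lying
- thermode: bystander: copper-coloured bar 21 x 85 x 22 mm with a dark edge, lying
- box_a: connector box, black with a white cover plate on top, 44 x 62 x 30 mm (body 26 mm high under the cover plate), about 70 g; origin at the centre of its underside, z up through the cover, y along its 62 mm length. One of three alike; absent ones are not in the scene
- box_b: connector box, black with a white cover plate on top, 44 x 62 x 30 mm (body 26 mm high under the cover plate), about 70 g; origin at the centre of its underside, z up through the cover, y along its 62 mm length. One of three alike; absent ones are not in the scene
- box_c: connector box, black with a white cover plate on top, 44 x 62 x 30 mm (body 26 mm high under the cover plate), about 70 g; origin at the centre of its underside, z up through the cover, y along its 62 mm length. One of three alike; absent ones are not in the scene
Not all that is in view belongs to the job. What is shaped like the box_c but turquoise is not meant.

How it is judged:
By the outcome, as a careful person would: the job done as asked, in the order asked, and still so for the second after the job is handed in, with the robot touching nothing.
Of box_a, box_b, box_c only 2 to 3 are there at a start; the rules pass over those that are not, and their reading is None.
At some moment in a run one of box_a, box_b, box_c may be knocked a few centimetres aside while the robot is not near it.
Once in a run the grip may slacken for a moment while it holds something.
It also fails if it takes over 210 s, if anything falls off the work surface, if the arm or the gripper's body presses on something with over 40 N, if the wrist force passes 120 N, or if a joint passes its speed limit or range.

## Working session

There is one attempt and no reset: what is moved stays moved. The work goes in short steps, Python scripts to look and compute and a tool call to move; the robot and the scene stay as the last step left them, time stands still between calls to the robot, and variables do not carry over. Pictures are saved under pics/ and viewed, at most 14 in all, crops included, and the job is handed in when it is done.

Besides the shell and the picture viewer there is one more tool, called after "Request:" as name(argument=value, ...) on one line, values as JSON. carry_out: Moves the arm, as the interface text tells. Its arguments: {"type":"object","properties":{"motion":{"type":"array"}},"required":["motion"]}

```bash
mkdir -p pics; ls; cat > h.py <<'E'
from bench import *
import numpy as np, cv2
from scipy.spatial.transform import Rotation as R
def ray(im,u,v):
    K=im["mtx"];d=np.array([(u-K[0][2])/K[0][0],(v-K[1][2])/K[1][1]])
    s=d.copy()
    for _ in range(30): s=d/(1+im["k1"]*(s@s))
    return np.array(im["position"],float),R.from_quat(im["orientation"]).apply([s[0],s[1],1.])
def onz(im,u,v,z):
    p,d=ray(im,u,v);return p+d*(z-p[2])/d[2]
def proj(im,P):
    q=R.from_quat(im["orientation"]).inv().apply(np.array(P,float)-im["position"]);s=q[:2]/q[2]
    s=s*(1+im["k1"]*(s@s));K=im["mtx"];return np.array([K[0][0]*s[0]+K[0][2],K[1][1]*s[1]+K[1][2]])
def tri(a,pa,b,pb):
    p,d=ray(a,*pa);q,e=ray(b,*pb);t=np.linalg.lstsq(np.c_[d,-e],q-p,rcond=None)[0]
    x,y=p+d*t[0],q+e*t[1];return (x+y)/2,np.linalg.norm(x-y)
E
cat > snap.py <<'E'
from h import *
import pickle,sys
for n in sys.argv[2:]:
    im=get_image(n);pickle.dump(im,open(f"{n}{sys.argv[1]}.pkl","wb"));cv2.imwrite(f"pics/{n}{sys.argv[1]}.png",im["color"])
    print(n,np.round(im["position"]),np.round(im["orientation"],3),np.round(im["mtx"][0],1),im["k1"])
E
python3 snap.py 0 top side; python3 -c "
from h import *
import cv2;a=cv2.imread('pics/top0.png');b=cv2.imread('pics/side0.png')
cv2.imwrite('pics/t0.png',cv2.resize(a,(800,600),interpolation=3));cv2.imwrite('pics/s0.png',cv2.resize(b,(800,600),interpolation=3))
print(read_state())"
```

```text
pics
top [ 272. -284. 1247.] [ 0.705 -0.703  0.059 -0.076] [361.5   0.  258. ] -0.0002339175601699583
side [ -151. -1512.   703.] [ 0.807 -0.201  0.127 -0.54 ] [465.1   0.  254.3] -0.19429470305280064
{'clock': 0.1, 'joints': array([-9.84387404e-01,  3.85496035e-01,  6.78000662e-03, -4.41222047e-04,
       -1.19399412e+00, -2.58554543e-01]), 'joint_vel': array([ 0.00089617, -0.00256661,  0.0011786 ,  0.00197353,  0.00333195,
        0.00063258]), 'joint_efforts': array([-2.98817140e-04, -3.93320775e+01,  1.88929725e+01,  4.19791505e+00,
       -2.57964399e-03,  1.58773464e-06]), 'position': array([ 201.096405  , -591.25254746,  244.32698715]), 'ee_rot': array([-1.63113640e-01,  9.86606803e-01,  9.56850695e-04, -2.05330257e-04]), 'contact_force': array([ 0.39662148, -0.30520058,  0.43031959]), 'wrist_torque': array([-0.01510613, -0.05803431, -0.029996  ]), 'grasp_force': 0.0, 'gripper_width': 85.66654412157337}
```

View pics/t0.png

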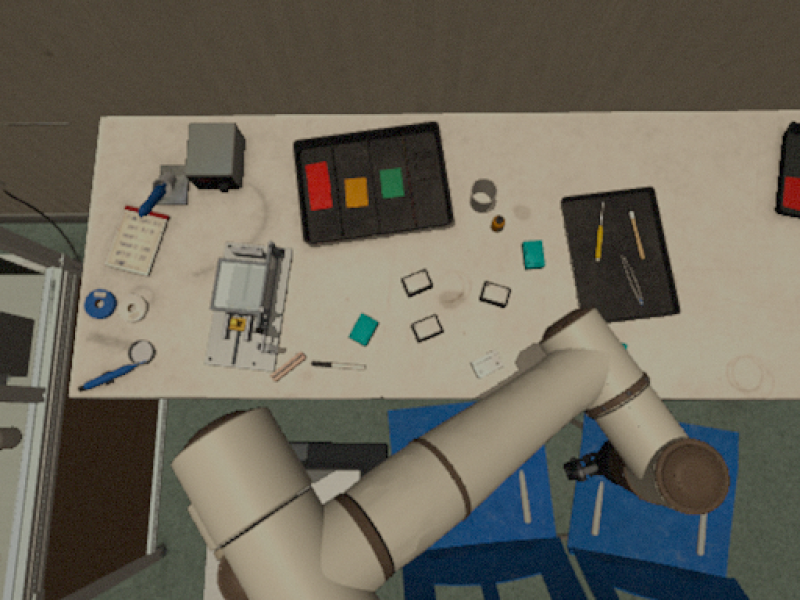

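View pics/s0.png

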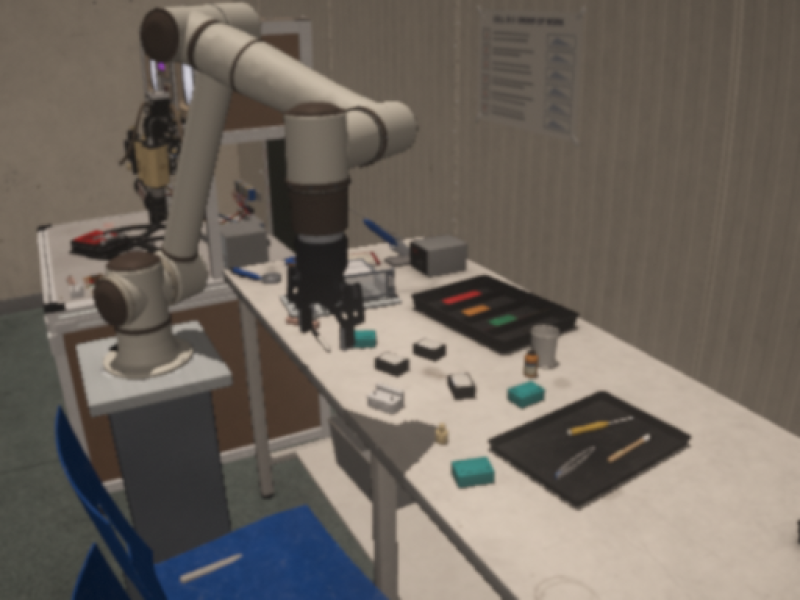

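Top view (800-px scale): three black boxes with white covers at (417,283), (495,293) and (427,327). Turquoise ones, not meant, are at (533,254) and (363,330). The clamp is near (245,305), the pen at (338,365), the copper bar at (289,367) and the jig block at (487,363). I'll measure coarsely, then look with the wrist camera.

```bash
python3 -c "
from h import *
import pickle
im=pickle.load(open('top0.pkl','rb'))
for n,u,v,z in [('b1',417,283,30),('b2',495,293,30),('b3',427,327,30),('pFL',231,242,12),('pFR',293,249,12),('pNR',273,369,12),('pNL',206,362,12),('turq',363,330,30),('pen',338,365,6),('bar',289,367,22),('block',487,363,34)]:
    print(n,np.round(onz(im,u*.64,v*.64,z)))
s=read_state();print(R.from_quat(s['ee_rot']).as_matrix().round(3))
w=get_image('wrist');r=R.from_quat(s['ee_rot'])
print(r.inv().apply(np.array(w['position'])-s['position']).round(1),(r.inv()*R.from_quat(w['orientation'])).as_matrix().round(3),w['mtx'],w['k1'])
"
```

```text
b1 [ 552. -286.   30.]
b2 [ 529. -457.   30.]
b3 [ 454. -307.   30.]
pFL [653. 140.  12.]
pFR [636.  -3.  12.]
pNR [363.  29.  12.]
pNL [378. 178.  12.]
turq [ 447. -168.   30.]
pen [ 373. -112.    6.]
bar [367.  -8.  22.]
block [ 376. -435.   34.]
[[-0.947 -0.322 -0.001]
 [-0.322  0.947  0.002]
 [ 0.     0.002 -1.   ]]
[  66.7   -0.3 -128.8] [[ 0.001 -0.964 -0.265]
 [ 1.     0.001 -0.   ]
 [ 0.001 -0.265  0.964]] [[286.02222911   0.         254.58699192]
 [  0.         286.02222911 190.11703282]
 [  0.           0.           1.        ]] -0.0555669442861288
```

```bash
cat > plan.py <<'E'
# waypoints: x,y,z,psi,grip[,step mm[,step deg]] -> rows for carry_out; commanded pose kept in cmd.json
import json,numpy as np,os
from scipy.spatial.transform import Rotation as R
def cmd(): return json.load(open('cmd.json')) if os.path.exists('cmd.json') else [201.241,-591.694,245.312,-2.8139]
def plan(wps,save=True):
    c=np.array(cmd());pts=[];p=c.copy()
    for w in wps:
        w=list(w)+[55,9.5][len(w)-5:] if len(w)<7 else list(w)
        t=np.array(w[:4]);
        n=max(1,int(np.ceil(max(np.linalg.norm(t[:3]-p[:3])/w[5],abs(np.degrees(t[3]-p[3]))/w[6]))))
        pts+=[(p+(t-p)*(i+1)/n,w[4]) for i in range(n)];p=t
    while pts:
        ch,pts=pts[:5],pts[5:];rows=[]
        s,co=np.sin(c[3]),np.cos(c[3])
        for q,g in ch:
            d=q-c;r=[round(-d[3],3),round(d[0]*co+d[1]*s,1),round(d[0]*s-d[1]*co,1),round(-d[2],1)]
            rows.append([0,0,r[0],r[1],r[2],r[3],g])
        print(json.dumps(rows))
        c=np.array([c[0]+r[1]*co+r[2]*s,c[1]+r[1]*s-r[2]*co,c[2]-r[3],c[3]-r[0]])
    if save: json.dump(list(c),open('cmd.json','w'))
E
python3 -c "
from plan import *
plan([(480,-250,270,-1.75,1),(490,70,270,-1.70,1)])"
```

```text
[[0, 0, -0.118, -41.5, 26.0, -2.7, 1], [0, 0, -0.236, -83.1, 52.0, -5.5, 1], [0, 0, -0.355, -124.6, 77.9, -8.2, 1], [0, 0, -0.473, -166.2, 103.9, -11.0, 1], [0, 0, -0.591, -207.7, 129.9, -13.7, 1]]
[[0, 0, -0.118, -49.0, -1.6, -2.8, 1], [0, 0, -0.236, -98.0, -3.2, -5.5, 1], [0, 0, -0.355, -146.9, -4.8, -8.2, 1], [0, 0, -0.473, -195.9, -6.3, -11.0, 1], [0, 0, -0.481, -239.3, 24.7, -11.0, 1]]
[[0, 0, -0.009, -52.8, 7.4, 0.0, 1], [0, 0, -0.017, -105.7, 14.9, 0.0, 1], [0, 0, -0.025, -158.5, 22.3, 0.0, 1], [0, 0, -0.034, -211.4, 29.8, 0.0, 1], [0, 0, -0.042, -264.2, 37.2, 0.0, 1]]
```

Request:
carry_out(motion=[[0, 0, -0.118, -41.5, 26.0, -2.7, 1], [0, 0, -0.236, -83.1, 52.0, -5.5, 1], [0, 0, -0.355, -124.6, 77.9, -8.2, 1], [0, 0, -0.473, -166.2, 103.9, -11.0, 1], [0, 0, -0.591, -207.7, 129.9, -13.7, 1]])

```text
clock: 0.78
position: [356.8, -400.4, 258.9]
ee_rot: [-0.445, 0.895, 0.0, -0.0]
contact_force: [1.7, -0.1, -0.2]
gripper_width: 85.3
grasp_force: 0.0
```

Request:
carry_out(motion=[[0, 0, -0.118, -49.0, -1.6, -2.8, 1], [0, 0, -0.236, -98.0, -3.2, -5.5, 1], [0, 0, -0.355, -146.9, -4.8, -8.2, 1], [0, 0, -0.473, -195.9, -6.3, -11.0, 1], [0, 0, -0.481, -239.3, 24.7, -11.0, 1]])

```text
clock: 1.4
position: [483.3, -195.3, 269.4]
ee_rot: [-0.644, 0.765, 0.0, -0.0]
contact_force: [0.7, 0.6, -0.7]
gripper_width: 85.6
grasp_force: 0.0
```

Request:
carry_out(motion=[[0, 0, -0.009, -52.8, 7.4, 0.0, 1], [0, 0, -0.017, -105.7, 14.9, 0.0, 1], [0, 0, -0.025, -158.5, 22.3, 0.0, 1], [0, 0, -0.034, -211.4, 29.8, 0.0, 1], [0, 0, -0.042, -264.2, 37.2, 0.0, 1]])

```text
clock: 2.02
position: [489.5, 71.7, 270.0]
ee_rot: [-0.66, 0.751, 0.0, -0.0]
contact_force: [1.8, -0.5, 0.5]
gripper_width: 85.2
grasp_force: 0.0
```

```bash
python3 snap.py 1 wrist top; python3 -c "
from h import *
import cv2;a=cv2.imread('pics/wrist1.png')
cv2.imwrite('pics/w1.png',cv2.resize(a,(800,600),interpolation=3))
s=read_state();print(s['clock'],s['position'],R.from_quat(s['ee_rot']).as_matrix().round(3),s['joints'])"; cat cmd.json
```

```text
wrist [481.   5. 399.] [0.063 0.989 0.133 0.009] [286.    0.  254.6] -0.0555669442861288
top [ 272. -284. 1247.] [ 0.705 -0.703  0.059 -0.076] [361.5   0.  258. ] -0.0002339175601699583
2.125 [490.00062289  73.8832574  269.74661376] [[-0.123 -0.992  0.   ]
 [-0.992  0.123  0.001]
 [-0.001 -0.    -1.   ]] [ 4.77737130e-01  1.44447634e-01 -2.60304389e-01 -4.72102794e-04
 -1.16567616e+00 -6.00892716e-01]
[489.9975518878402, 70.00713845689032, 270.012, -1.6999000000000002]
```

View pics/w1.png

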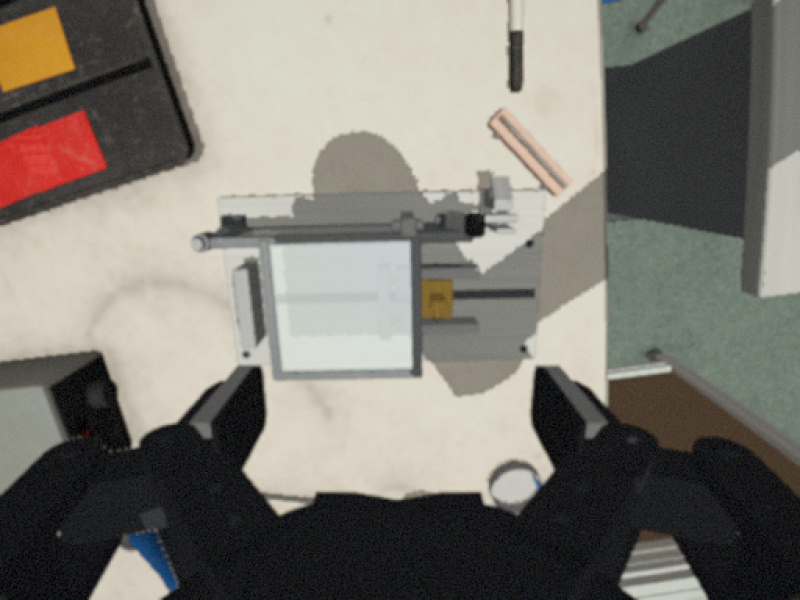

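Wrist view (left = far, up = robot's right): plate corners are at about (219,198), (545,190), (536,358) and (235,363). The hinge cap is at (200,243), with the grip post near (405,222) and the dark lever tip near (475,224). The brass wedge is at (437,297).

```bash
python3 -c "
from h import *
import pickle
im=pickle.load(open('wrist1.pkl','rb'))
print(R.from_quat(im['orientation']).as_matrix().round(3), im['position'])
k=.64
C=[onz(im,u*k,v*k,12) for u,v in [(219,198),(545,190),(536,358),(235,363)]]
for c in C: print(c.round(1))
print([np.linalg.norm(C[i]-C[i-1]).round() for i in range(4)])
for n,u,v,z in [('hinge',200,243,104),('post',405,222,115),('lever',475,224,108),('fin',437,297,57),('roofNL',421,375,89),('roofNR',421,240,89),('bar',530,152,22),('pen',516,85,8)]: print(n,onz(im,u*k,v*k,z).round(1))
a=im['color'][100:250,110:360];cv2.imwrite('pics/c1.png',cv2.resize(a,None,fx=3.2,fy=3.2,interpolation=2))
"; cat > /dev/null
```

```text
[[-0.992  0.122  0.035]
 [ 0.127  0.957  0.261]
 [-0.001  0.264 -0.965]] [480.99938343   5.32741835 398.78298749]
[635.6   3.5  12. ]
[358.9  32.4  12. ]
[373.9 185.2  12. ]
[655.5 154.6  12. ]
[np.float64(152.0), np.float64(278.0), np.float64(154.0), np.float64(283.0)]
hinge [618.3  31.1 104. ]
post [480.5  34.1 115. ]
lever [435.6  41.8 108. ]
fin [462.4 101.8  57. ]
roofNL [482.5 152.   89. ]
roofNR [470.9  50.5  89. ]
bar [372.8   0.   22. ]
pen [376.8 -54.3   8. ]
```

View pics/c1.png

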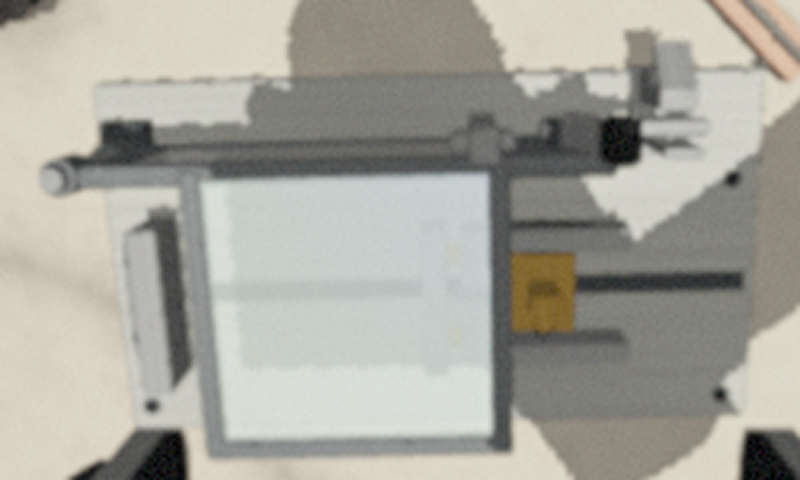

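```bash
python3 -c "
from plan import *
plan([(440,110,225,-1.68,1,45),(440,110,225,-1.68,1)])"
```

```text
[[0, 0, -0.01, -16.6, 27.4, 22.5, 1], [0, 0, -0.02, -33.2, 54.7, 45.0, 1], [0, 0, -0.02, -33.2, 54.7, 45.0, 1]]
```

Request:
carry_out(motion=[[0, 0, -0.01, -16.6, 27.4, 22.5, 1], [0, 0, -0.02, -33.2, 54.7, 45.0, 1], [0, 0, -0.02, -33.2, 54.7, 45.0, 1], [0, 0, -0.02, -33.2, 54.7, 45.0, 1]])

```text
clock: 2.62
position: [440.6, 109.9, 225.6]
ee_rot: [-0.668, 0.745, -0.0, 0.0]
contact_force: [0.1, -0.1, 0.1]
gripper_width: 85.2
grasp_force: 0.0
```

```bash
python3 snap.py 2 wrist; python3 -c "
from h import *
import cv2;a=cv2.imread('pics/wrist2.png')
cv2.imwrite('pics/w2.png',cv2.resize(a[40:300,80:430],None,fx=2.28,fy=2.28,interpolation=2))
s=read_state();print(s['clock'],s['position'])"; cat cmd.json
```

```text
wrist [433.  43. 354.] [0.053 0.99  0.133 0.008] [286.    0.  254.6] -0.0555669442861288
2.675 [440.88227553 109.85484046 225.75721224]
[440.0271271099858, 109.97320715923837, 225.012, -1.6799000000000002]
```

View pics/w2.png

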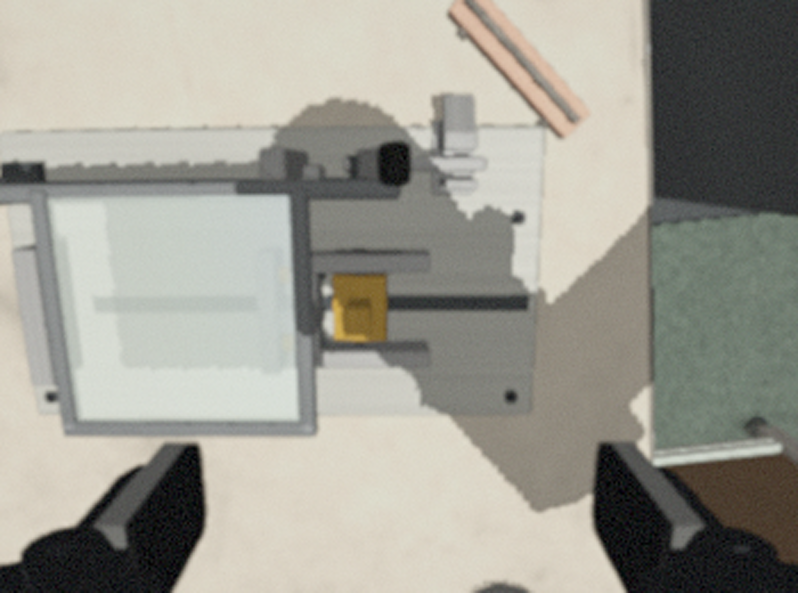

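```bash
python3 -c "
from h import *
import pickle
A=pickle.load(open('wrist1.pkl','rb'));B=pickle.load(open('wrist2.pkl','rb'))
a=lambda u,v:(110+u/3.2,100+v/3.2); b=lambda u,v:(80+u/2.28,40+v/2.28)
for n,p,q in [('lever',(620,140),(393,163)),('post',(484,135),(283,163)),('roofNL',(510,450),(316,432)),('roofFL',(212,455),(68,433)),('wedge blk NL',(577,333),(387,342)),('wedge NR',(575,254),(386,274)),('plNR',(763,70),(545,127)),('plNL',(740,412),(531,412)),('hole',(720,394),(511,396)),('hole2',(733,178),(517,217))]:
    P,e=tri(A,a(*p),B,b(*q)); print(n,P.round(1),e.round(1), onz(B,*b(*q),12).round(1))
"
```

```text
lever [435.6  42.4 106. ] 0.0 [436.6  42.   12. ]
post [478.5  37.3  90.6] 0.7 [492.2  35.9  12. ]
roofNL [482.5 153.5  86.5] 0.8 [496.1 183.7  12. ]
roofFL [592.9 141.4  88.6] 0.2 [639.  169.8  12. ]
wedge blk NL [449.  129.6  33.5] 0.1 [450.1 135.4  12. ]
wedge NR [446.1  95.8  30.7] 1.1 [446.5  98.3  12. ]
plNR [358.2  32.7   9.1] 0.8 [358.6  32.5  12. ]
plNL [370.8 193.4  -8.4] 0.7 [374.2 184.6  12. ]
hole [384.7 174.6  10.6] 0.5 [384.8 173.8  12. ]
hole2 [376.8  74.9  20.3] 0.4 [375.5  75.8  12. ]
```

```bash
python3 -c "
from plan import *
plan([(464,35,170,-1.678,1,40),(464,35,115,-1.678,1,30),(464,35,98.5,-1.678,1,12)]+[(464,35,98.5,-1.678,1)]*3)"
```

```text
[[0, 0, -0.001, 24.0, -10.7, 18.3, 1], [0, 0, -0.001, 47.9, -21.3, 36.7, 1], [0, 0, -0.002, 71.9, -32.0, 55.0, 1], [0, 0, -0.002, 71.9, -32.0, 82.5, 1], [0, 0, -0.002, 71.9, -32.0, 110.0, 1]]
[[0, 0, 0.0, 0.0, 0.0, 8.3, 1], [0, 0, 0.0, 0.0, 0.0, 16.5, 1], [0, 0, 0.0, 0.0, 0.0, 16.5, 1], [0, 0, 0.0, 0.0, 0.0, 16.5, 1], [0, 0, 0.0, 0.0, 0.0, 16.5, 1]]
```

Request:
carry_out(motion=[[0, 0, -0.001, 24.0, -10.7, 18.3, 1], [0, 0, -0.001, 47.9, -21.3, 36.7, 1], [0, 0, -0.002, 71.9, -32.0, 55.0, 1], [0, 0, -0.002, 71.9, -32.0, 82.5, 1], [0, 0, -0.002, 71.9, -32.0, 110.0, 1]])

```text
clock: 3.3
position: [465.4, 34.2, 114.9]
ee_rot: [-0.667, 0.745, -0.0, 0.001]
contact_force: [-0.4, 0.9, -0.4]
gripper_width: 85.2
grasp_force: 0.0
```

Request:
carry_out(motion=[[0, 0, 0.0, 0.0, 0.0, 8.3, 1], [0, 0, 0.0, 0.0, 0.0, 16.5, 1], [0, 0, 0.0, 0.0, 0.0, 16.5, 1], [0, 0, 0.0, 0.0, 0.0, 16.5, 1], [0, 0, 0.0, 0.0, 0.0, 16.5, 1]])

```text
clock: 3.92
position: [464.3, 35.3, 99.2]
ee_rot: [-0.668, 0.744, -0.0, 0.001]
contact_force: [1.5, -1.3, -0.2]
gripper_width: 85.3
grasp_force: 0.0
```

Request:
carry_out(motion=[[0, 0, 0, 0, 0, 0, 0.3], [0, 0, 0, 0, 0, 0, 0.1], [0, 0, 0, 0, 0, 0, 0], [0, 0, 0, 0, 0, 0, -0.2], [0, 0, 0, 0, 0, 0, -0.4]])

```text
clock: 4.55
position: [464.5, 34.9, 99.0]
ee_rot: [-0.668, 0.744, -0.0, 0.0]
contact_force: [3.0, -2.2, 3.4]
gripper_width: 36.3
grasp_force: 61.8
```

Request:
carry_out(motion=[[0, 0, 0, 0, 0, 0, -1], [0, 0, 0, 0, 0, 0, -1], [0, 0, 0, 0, 0, 0, -1]])

```text
clock: 4.92
position: [464.5, 34.9, 99.0]
ee_rot: [-0.668, 0.744, -0.0, 0.0]
contact_force: [4.2, -4.3, 5.8]
gripper_width: 35.8
grasp_force: 62.4
```

```bash
python3 snap.py 3 wrist; python3 -c "
from h import *
import cv2;a=cv2.imread('pics/wrist3.png')
cv2.imwrite('pics/w3.png',cv2.resize(a,(640,480)))
s=read_state();print(s['clock'],s['position'],s['contact_force'],s['gripper_width'],s['grasp_force'])"; cat cmd.json
```

```text
wrist [457. -32. 228.] [0.052 0.99  0.133 0.008] [286.    0.  254.6] -0.0555669442861288
4.975 [464.52209829  34.91995407  98.97234173] [ 4.24732467 -3.15344951  5.77612558] 36.160041549168334 62.39704138599336
[464.0078579026298, 35.01632254781166, 98.512, -1.6779000000000002]
```

View pics/w3.png

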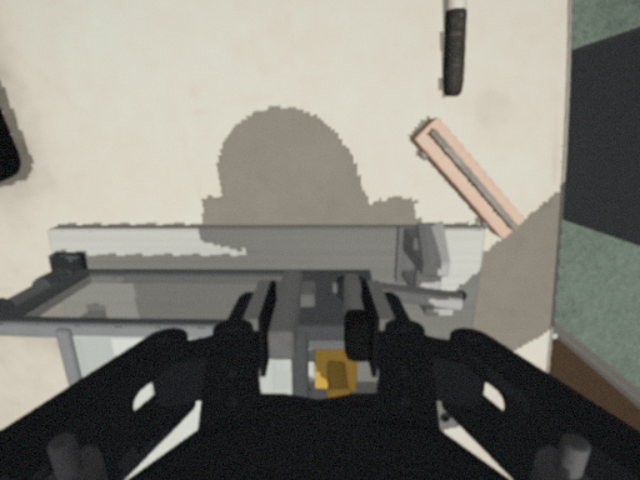

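Width is about 36 mm with 62 N: pinched, and the bar's end at (465,296) is lifted. Next, swing about the hinge.

```bash
cat > arc.py <<'E'
from plan import *
import sys
H=np.array([626.5,32.5])
def arc(d,n,g=-1,z=None):
    c=np.array(cmd());v=c[:2]-H;w=[]
    for i in range(1,n+1):
        a=d*i/n;q=H+np.array([[np.cos(a),-np.sin(a)],[np.sin(a),np.cos(a)]])@v
        w.append((q[0],q[1],c[2],c[3]+a,g,99,99))
    plan(w)
if __name__=='__main__': arc(float(sys.argv[1]),int(sys.argv[2]))
E
python3 arc.py .3 5
```

```text
[[0, 0, -0.06, 9.7, -1.2, -0.0, -1], [0, 0, -0.12, 19.3, -2.9, -0.0, -1], [0, 0, -0.18, 28.7, -5.3, -0.0, -1], [0, 0, -0.24, 38.0, -8.2, -0.0, -1], [0, 0, -0.3, 47.2, -11.6, -0.0, -1]]
```

Request:
carry_out(motion=[[0, 0, -0.06, 9.7, -1.2, 0, -1], [0, 0, -0.12, 19.3, -2.9, 0, -1], [0, 0, -0.18, 28.7, -5.3, 0, -1], [0, 0, -0.24, 38.0, -8.2, 0, -1], [0, 0, -0.3, 47.2, -11.6, 0, -1]])

```text
clock: 5.6
position: [471.0, -13.0, 99.0]
ee_rot: [0.773, -0.635, 0.0, -0.001]
contact_force: [3.0, 0.9, 3.9]
gripper_width: 35.9
grasp_force: 61.8
```

```bash
python3 -c "
from h import *
s=read_state();print(s['clock'],s['position'],s['contact_force'],s['gripper_width'],s['grasp_force'])"; cat cmd.json; python3 arc.py 1.2 15
```

```text
5.6 [471.03284517 -13.02213203  98.96956231] [3.04053187 0.8616633  3.87660477] 35.912421679435596 61.81707569165155
[470.4957546647948, -13.153244562589999, 98.512, -1.3779000000000001][[0, 0, -0.08, 12.9, -1.7, -0.0, -1], [0, 0, -0.16, 25.6, -4.4, -0.0, -1], [0, 0, -0.24, 38.0, -8.2, -0.0, -1], [0, 0, -0.32, 50.2, -12.9, -0.0, -1], [0, 0, -0.4, 61.9, -18.6, -0.0, -1]]
[[0, 0, -0.08, 12.8, -1.7, -0.0, -1], [0, 0, -0.16, 25.5, -4.4, -0.0, -1], [0, 0, -0.24, 38.0, -8.2, -0.0, -1], [0, 0, -0.32, 50.1, -12.9, -0.0, -1], [0, 0, -0.4, 61.8, -18.6, -0.0, -1]]
[[0, 0, -0.08, 12.9, -1.7, -0.0, -1], [0, 0, -0.16, 25.6, -4.4, -0.0, -1], [0, 0, -0.24, 38.0, -8.2, -0.0, -1], [0, 0, -0.32, 50.2, -12.9, -0.0, -1], [0, 0, -0.4, 61.9, -18.6, -0.0, -1]]
```

Request:
carry_out(motion=[[0, 0, -0.08, 12.9, -1.7, 0, -1], [0, 0, -0.16, 25.6, -4.4, 0, -1], [0, 0, -0.24, 38.0, -8.2, 0, -1], [0, 0, -0.32, 50.2, -12.9, 0, -1], [0, 0, -0.4, 61.9, -18.6, 0, -1]])

```text
clock: 6.22
position: [501.3, -70.3, 99.0]
ee_rot: [0.884, -0.468, 0.0, -0.0]
contact_force: [2.6, 2.2, 5.4]
gripper_width: 36.3
grasp_force: 61.6
```

Request:
carry_out(motion=[[0, 0, -0.08, 12.8, -1.7, 0, -1], [0, 0, -0.16, 25.5, -4.4, 0, -1], [0, 0, -0.24, 38.0, -8.2, 0, -1], [0, 0, -0.32, 50.1, -12.9, 0, -1], [0, 0, -0.4, 61.8, -18.6, 0, -1]])

```text
clock: 6.85
position: [551.3, -111.1, 99.0]
ee_rot: [0.959, -0.283, 0.0, -0.0]
contact_force: [2.0, 1.9, 4.8]
gripper_width: 35.9
grasp_force: 61.3
```

Request:
carry_out(motion=[[0, 0, -0.08, 12.9, -1.7, 0, -1], [0, 0, -0.16, 25.6, -4.4, 0, -1], [0, 0, -0.24, 38.0, -8.2, 0, -1], [0, 0, -0.32, 50.2, -12.9, 0, -1], [0, 0, -0.4, 61.9, -18.6, 0, -1]])

```text
clock: 7.48
position: [613.4, -129.3, 99.0]
ee_rot: [0.996, -0.087, 0.001, 0.0]
contact_force: [0.1, 3.1, 5.4]
gripper_width: 36.3
grasp_force: 61.1
```

```bash
cat cmd.json; python3 -c "
from plan import *
c=cmd()
x,y,z,p=c
plan([(x,y,z,p,0)]*2+[(x,y,z,p,1)]*3+[(x,y,150,p,1,25),(x,y,240,p,1,45),(485,0,300,-1.68,1,60,9.5),(470,60,300,-1.68,1),(470,60,300,-1.68,1)])"
```

```text
[612.5830263973518, -129.43312650176472, 98.512, -0.17790000000000006][[0, 0, -0.0, 0.0, -0.0, -0.0, 0], [0, 0, -0.0, 0.0, -0.0, -0.0, 0], [0, 0, -0.0, 0.0, -0.0, -0.0, 1], [0, 0, -0.0, 0.0, -0.0, -0.0, 1], [0, 0, -0.0, 0.0, -0.0, -0.0, 1]]
[[0, 0, -0.0, 0.0, -0.0, -17.2, 1], [0, 0, -0.0, 0.0, -0.0, -34.3, 1], [0, 0, -0.0, 0.0, -0.0, -51.5, 1], [0, 0, -0.0, 0.0, -0.0, -96.5, 1], [0, 0, -0.0, 0.0, -0.0, -141.5, 1]]
[[0, 0, 0.15, -14.8, -10.5, -6.0, 1], [0, 0, 0.3, -29.7, -21.0, -12.0, 1], [0, 0, 0.451, -44.5, -31.4, -18.0, 1], [0, 0, 0.601, -59.4, -41.9, -24.0, 1], [0, 0, 0.751, -74.2, -52.4, -30.0, 1]]
[[0, 0, 0.15, -18.0, 2.5, -6.0, 1], [0, 0, 0.3, -36.0, 5.0, -12.0, 1], [0, 0, 0.451, -54.0, 7.4, -18.0, 1], [0, 0, 0.601, -72.1, 9.9, -24.0, 1], [0, 0, 0.751, -90.1, 12.4, -30.0, 1]]
[[0, 0, 0.0, -29.0, 10.7, 0.0, 1], [0, 0, 0.0, -58.0, 21.4, 0.0, 1], [0, 0, 0.0, -58.0, 21.4, 0.0, 1]]
```

```bash
python3 -c "
from plan import *
json.dump([612.583,-129.433,98.512,-0.1779],open('cmd.json','w'))
x,y,z,p=cmd()
plan([(x,y,z,p,0)]*2+[(x,y,z,p,1)]*3+[(x,y,150,p,1,25),(x,y,240,p,1,45),(470,90,270,-.107,1,58),(470,90,270,-.107,1)])"
```

```text
[[0, 0, -0.0, 0.0, -0.0, -0.0, 0], [0, 0, -0.0, 0.0, -0.0, -0.0, 0], [0, 0, -0.0, 0.0, -0.0, -0.0, 1], [0, 0, -0.0, 0.0, -0.0, -0.0, 1], [0, 0, -0.0, 0.0, -0.0, -0.0, 1]]
[[0, 0, -0.0, 0.0, -0.0, -17.2, 1], [0, 0, -0.0, 0.0, -0.0, -34.3, 1], [0, 0, -0.0, 0.0, -0.0, -51.5, 1], [0, 0, -0.0, 0.0, -0.0, -96.5, 1], [0, 0, -0.0, 0.0, -0.0, -141.5, 1]]
[[0, 0, -0.014, -35.8, -38.1, -6.0, 1], [0, 0, -0.028, -71.7, -76.3, -12.0, 1], [0, 0, -0.043, -107.5, -114.4, -18.0, 1], [0, 0, -0.057, -143.3, -152.6, -24.0, 1], [0, 0, -0.071, -179.2, -190.7, -30.0, 1]]
[[0, 0, 0.0, 0.0, -0.0, 0.0, 1]]
```

Request:
carry_out(motion=[[0, 0, 0, 0, 0, 0, 0], [0, 0, 0, 0, 0, 0, 0], [0, 0, 0, 0, 0, 0, 1], [0, 0, 0, 0, 0, 0, 1], [0, 0, 0, 0, 0, 0, 1]])

```text
clock: 8.1
position: [612.4, -129.2, 98.6]
ee_rot: [0.996, -0.089, -0.0, -0.0]
contact_force: [-0.1, 0.4, 0.0]
gripper_width: 85.4
grasp_force: 0.0
```

Request:
carry_out(motion=[[0, 0, 0, 0, 0, -17.2, 1], [0, 0, 0, 0, 0, -34.3, 1], [0, 0, 0, 0, 0, -51.5, 1], [0, 0, 0, 0, 0, -96.5, 1], [0, 0, 0, 0, 0, -141.5, 1]])

```text
clock: 8.72
position: [612.4, -129.4, 242.5]
ee_rot: [0.996, -0.089, 0.0, 0.0]
contact_force: [0.2, -0.2, 0.7]
gripper_width: 85.4
grasp_force: 0.0
```

Request:
carry_out(motion=[[0, 0, -0.014, -35.8, -38.1, -6.0, 1], [0, 0, -0.028, -71.7, -76.3, -12.0, 1], [0, 0, -0.043, -107.5, -114.4, -18.0, 1], [0, 0, -0.057, -143.3, -152.6, -24.0, 1], [0, 0, -0.071, -179.2, -190.7, -30.0, 1]])

```text
clock: 9.35
position: [468.9, 91.2, 271.7]
ee_rot: [0.999, -0.053, 0.001, -0.001]
contact_force: [0.6, 0.7, 1.0]
gripper_width: 85.4
grasp_force: 0.0
```

Request:
carry_out(motion=[[0, 0, 0, 0, 0, 0, 1], [0, 0, 0, 0, 0, 0, 1]])

```text
clock: 9.6
position: [470.0, 90.1, 271.0]
ee_rot: [0.999, -0.053, 0.001, -0.0]
contact_force: [-0.7, -0.4, 0.3]
gripper_width: 85.6
grasp_force: 0.0
```

```bash
python3 snap.py 4 wrist; python3 -c "
from h import *
import cv2;a=cv2.imread('pics/wrist4.png')
cv2.imwrite('pics/w4.png',cv2.resize(a,(800,600),interpolation=2))
s=read_state();print(s['clock'],s['position'])"; cat cmd.json
```

```text
wrist [536.  83. 400.] [-0.663  0.737  0.098 -0.088] [286.    0.  254.6] -0.0555669442861288
9.65 [470.18680688  89.58911583 270.53289139]
[469.9580914222336, 89.9690634661028, 270.012, -0.10690000000000001]
```

View pics/w4.png

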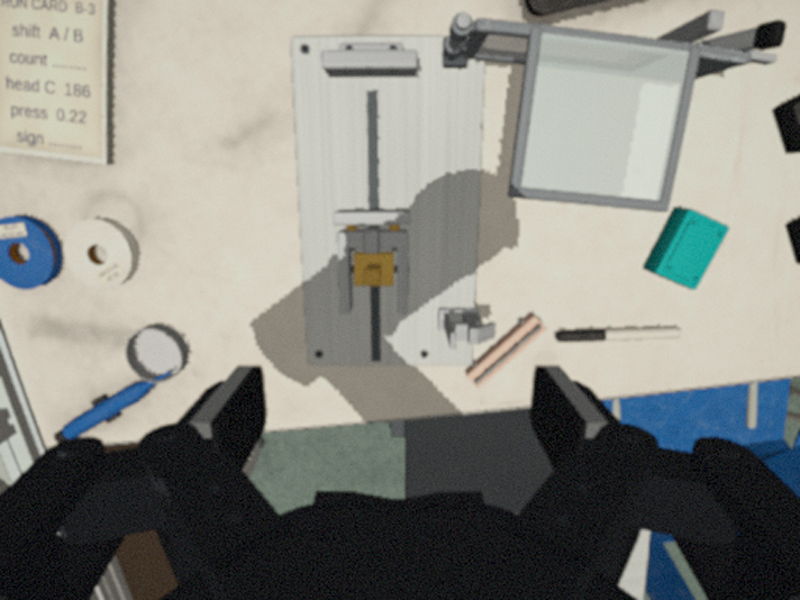

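Open gate at the upper right, lane clear: slot from (372,90) to (376,360), end-stop foot around y=75 between x=326 and 417, pressure plate at (372,217), wedge fin at (374,268).

```bash
python3 -c "
from h import *
import pickle
im=pickle.load(open('wrist4.pkl','rb'));k=.64
for n,u,v,z in [('slotF',372,90,12),('slotN',376,360,12),('plFL',293,38,12),('plNL',308,362,12),('plNR',478,362,12),('stopFootL',325,75,12),('stopFootR',417,75,12),('stopTopL',325,52,46),('stopTopR',415,52,46),('padL',335,214,42),('padR',410,214,42),('fin',374,268,57),('lug',371,241,56),('hinge',461,20,104),('lever',770,35,107),('cornerTape',424,353,12),('hole',319,353,12)]: print(n,onz(im,u*k,v*k,z).round(1))
cv2.imwrite('pics/c4.png',cv2.resize(im['color'][20:240,180:320],None,fx=4,fy=4,interpolation=2)[:600])
cv2.imwrite('pics/c4.png',cv2.resize(im['color'][20:220,180:320],None,fx=3,fy=3,interpolation=2))
"
```

```text
slotF [606.4  96.4  12. ]
slotN [373.3 120.5  12. ]
plFL [652.2 154.2  12. ]
plNL [377.9 184.3  12. ]
plNR [361.2  25.6  12. ]
stopFootL [621.9 132.7  12. ]
stopFootR [613.9  59.2  12. ]
stopTopL [629.9 126.1  46. ]
stopTopR [622.8  61.1  46. ]
padL [512.9 135.3  42. ]
padR [506.6  76.2  42. ]
fin [469.3 108.5  57. ]
lug [490.4 108.4  56. ]
hinge [623.7  35.5 104. ]
lever [ 600.9 -156.5  107. ]
cornerTape [375.7  75.2  12. ]
hole [385.8 172.6  12. ]
```

View pics/c4.png

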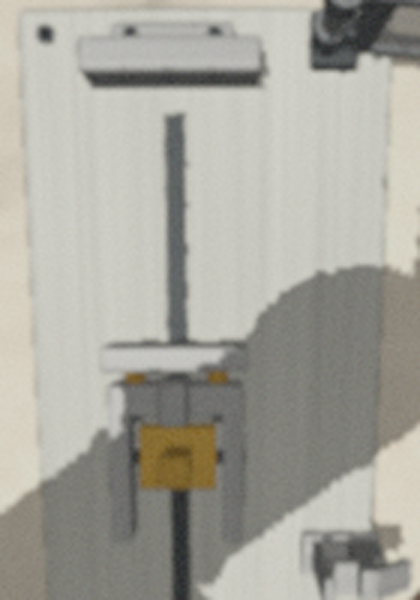

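```bash
python3 -c "
from h import *
import pickle
im=pickle.load(open('wrist4.pkl','rb'))
y=-.106;c,s=np.cos(y),np.sin(y)
for n,u,v,z in [('stopTopL',82,71,46),('stopTopR',262,72,46),('footL',92,84,12),('footR',255,86,12),('padL',103,346,40),('padR',245,346,40),('lug',174,404,56),('fin',176,460,57),('wedgeblkR',217,490,24),('wedgeblkL',140,487,24),('slotF',175,115,12),('slotN',180,590,12),('chkL',122,540,36),('chkR',232,540,36)]:
    p=onz(im,180+u/3,20+v/3,z);print(n,p.round(1),'along/across',(c*p[0]+s*p[1]).round(1),(-s*p[0]+c*p[1]).round(1))
"
```

```text
stopTopL [619.  128.4  46. ] along/across 602.0 193.2
stopTopR [611.3  60.3  46. ] along/across 601.5 124.6
footL [621.5 129.3  12. ] along/across 604.3 194.4
footR [613.3  61.6  12. ] along/across 603.4 126.1
padL [514.8 135.4  40. ] along/across 497.6 189.1
padR [508.6  76.9  40. ] along/across 497.6 130.3
lug [489.8 107.8  56. ] along/across 475.7 159.0
fin [467.1 109.7  57. ] along/across 452.9 158.5
wedgeblkR [444.9  95.5  24. ] along/across 432.3 142.1
wedgeblkL [449.9 129.9  24. ] along/across 433.6 176.8
slotF [605.5  96.2  12. ] along/across 591.9 159.7
slotN [394.6 118.9  12. ] along/across 379.9 160.0
chkL [429.5 139.5  36. ] along/across 412.3 184.1
chkR [424.4  90.9  36. ] along/across 412.4 135.3
```

```bash
cat > lane.py <<'E'
from plan import *
YAW=-.106;STOP=602.7;LANE=159.4
def L(a,b,z,g,psi=YAW,*st):
    c,s=np.cos(YAW),np.sin(YAW);return (c*a-s*b,s*a+c*b,z,psi,g,*st)
def toL(p): c,s=np.cos(YAW),np.sin(YAW);return np.array([c*p[0]+s*p[1],-s*p[0]+c*p[1],p[2]])
E
python3 -c "
from lane import *
B=LANE
plan([L(451,B,160,0),L(451,B,90,0,YAW,35),L(451,B,54,0,YAW,18)]+[L(451,B,54,0)]*2+[L(451,B,54,-1)]*4+[L(431,B,56.5,-1,YAW,4)])"
```

```text
[[0, 0, -0.0, -2.3, -6.7, 36.7, 0], [0, 0, -0.001, -4.5, -13.5, 73.3, 0], [0, 0, -0.001, -6.8, -20.2, 110.0, 0], [0, 0, -0.001, -6.8, -20.2, 145.0, 0], [0, 0, -0.001, -6.8, -20.2, 180.0, 0]]
[[0, 0, 0.0, -0.0, -0.0, 18.0, 0], [0, 0, 0.0, -0.0, -0.0, 36.0, 0], [0, 0, 0.0, -0.0, -0.0, 36.0, 0], [0, 0, 0.0, -0.0, -0.0, 36.0, 0], [0, 0, 0.0, -0.0, -0.0, 36.0, -1]]
[[0, 0, 0.0, -0.0, -0.0, 0.0, -1], [0, 0, 0.0, -0.0, -0.0, 0.0, -1], [0, 0, 0.0, -0.0, -0.0, 0.0, -1], [0, 0, 0.0, -3.4, -0.0, -0.4, -1], [0, 0, 0.0, -6.7, -0.0, -0.8, -1]]
[[0, 0, 0.0, -3.3, -0.0, -0.4, -1], [0, 0, 0.0, -6.7, -0.0, -0.9, -1], [0, 0, 0.0, -10.0, -0.0, -1.3, -1], [0, 0, 0.0, -13.3, -0.0, -1.7, -1]]
```

Request:
carry_out(motion=[[0, 0, 0, -2.3, -6.7, 36.7, 0], [0, 0, -0.001, -4.5, -13.5, 73.3, 0], [0, 0, -0.001, -6.8, -20.2, 110.0, 0], [0, 0, -0.001, -6.8, -20.2, 145.0, 0], [0, 0, -0.001, -6.8, -20.2, 180.0, 0]])

```text
clock: 10.28
position: [466.0, 109.7, 88.7]
ee_rot: [0.999, -0.054, -0.0, 0.0]
contact_force: [0.7, -0.2, 0.1]
gripper_width: 42.9
grasp_force: 0.0
```

Request:
carry_out(motion=[[0, 0, 0, 0, 0, 18.0, 0], [0, 0, 0, 0, 0, 36.0, 0], [0, 0, 0, 0, 0, 36.0, 0], [0, 0, 0, 0, 0, 36.0, 0], [0, 0, 0, 0, 0, 36.0, -1]])

```text
clock: 10.9
position: [466.0, 110.8, 54.8]
ee_rot: [0.999, -0.053, 0.001, -0.0]
contact_force: [-0.4, -0.7, -0.8]
gripper_width: 25.8
grasp_force: 0.0
```

Request:
carry_out(motion=[[0, 0, 0, 0, 0, 0, -1], [0, 0, 0, 0, 0, 0, -1], [0, 0, 0, 0, 0, 0, -1], [0, 0, 0, -3.4, 0, -0.4, -1], [0, 0, 0, -6.7, 0, -0.8, -1]])

```text
clock: 11.52
position: [460.3, 112.4, 55.6]
ee_rot: [0.999, -0.052, 0.002, -0.001]
contact_force: [3.4, 2.6, 3.6]
gripper_width: 10.0
grasp_force: 59.2
```

Request:
carry_out(motion=[[0, 0, 0, -3.3, 0, -0.4, -1], [0, 0, 0, -6.7, 0, -0.9, -1], [0, 0, 0, -10.0, 0, -1.3, -1], [0, 0, 0, -13.3, 0, -1.7, -1]])

```text
clock: 12.02
position: [446.6, 113.8, 57.1]
ee_rot: [0.999, -0.053, 0.002, -0.001]
contact_force: [5.0, 2.5, 1.6]
gripper_width: 10.3
grasp_force: 59.0
```

```bash
python3 -c "
from lane import *
B=LANE
plan([L(380,B,56.5,-1,YAW,7)])"
```

```text
[[0, 0, 0.0, -6.4, -0.0, 0.0, -1], [0, 0, 0.0, -12.8, -0.0, 0.0, -1], [0, 0, 0.0, -19.1, -0.0, 0.0, -1], [0, 0, 0.0, -25.5, -0.0, 0.0, -1], [0, 0, 0.0, -31.9, -0.0, 0.0, -1]]
[[0, 0, 0.0, -6.4, -0.0, 0.0, -1], [0, 0, 0.0, -12.7, -0.0, 0.0, -1], [0, 0, 0.0, -19.1, -0.0, 0.0, -1]]
```

Request:
carry_out(motion=[[0, 0, 0, -6.4, 0, 0, -1], [0, 0, 0, -12.8, 0, 0, -1], [0, 0, 0, -19.1, 0, 0, -1], [0, 0, 0, -25.5, 0, 0, -1], [0, 0, 0, -31.9, 0, 0, -1]])

```text
clock: 12.65
position: [414.8, 117.2, 57.1]
ee_rot: [0.999, -0.052, 0.002, -0.001]
contact_force: [4.2, 1.0, 3.5]
gripper_width: 10.2
grasp_force: 61.8
```

Request:
carry_out(motion=[[0, 0, 0, -6.4, 0, 0, -1], [0, 0, 0, -12.7, 0, 0, -1], [0, 0, 0, -19.1, 0, 0, -1], [0, 0, 0, -19.1, 0, 0, -1]])

```text
clock: 13.15
position: [395.1, 119.1, 57.1]
ee_rot: [0.999, -0.053, 0.001, -0.001]
contact_force: [1.7, 3.6, 7.4]
gripper_width: 10.0
grasp_force: 62.1
```

```bash
cat cmd.json; python3 -c "
from lane import *
B=LANE
plan([L(380,B,56.5,0)]*3+[L(380,B,100,0,YAW,25),L(380,B,240,1,YAW,50),(470,-120,270,-.9,1),(490,-270,270,-1.68,1,60,9.5),(490,-270,270,-1.68,1)])"
```

```text
[394.7499317189847, 118.28414481383552, 56.512, -0.10590000000000001][[0, 0, 0.0, -0.0, -0.0, 0.0, 0], [0, 0, 0.0, -0.0, -0.0, 0.0, 0], [0, 0, 0.0, -0.0, -0.0, 0.0, 0], [0, 0, 0.0, -0.0, -0.0, -21.7, 0], [0, 0, 0.0, -0.0, -0.0, -43.5, 0]]
[[0, 0, 0.0, -0.0, -0.0, -46.7, 1], [0, 0, 0.0, -0.0, -0.0, -93.3, 1], [0, 0, 0.0, -0.0, -0.0, -140.0, 1], [0, 0, 0.159, 20.0, 45.8, -146.0, 1], [0, 0, 0.318, 40.0, 91.6, -152.0, 1]]
[[0, 0, 0.159, 33.3, 37.2, -6.0, 1], [0, 0, 0.317, 66.6, 74.5, -12.0, 1], [0, 0, 0.476, 100.0, 111.7, -18.0, 1], [0, 0, 0.632, 116.0, 137.4, -18.0, 1], [0, 0, 0.788, 131.9, 163.1, -18.0, 1]]
[[0, 0, 0.156, 29.5, 6.8, 0.0, 1], [0, 0, 0.312, 59.0, 13.6, 0.0, 1], [0, 0, 0.468, 88.5, 20.4, 0.0, 1], [0, 0, 0.468, 88.5, 20.4, 0.0, 1]]
```

Request:
carry_out(motion=[[0, 0, 0, 0, 0, 0, 0], [0, 0, 0, 0, 0, 0, 0], [0, 0, 0, 0, 0, 0, 0], [0, 0, 0, 0, 0, -21.7, 0], [0, 0, 0, 0, 0, -43.5, 0]])

```text
clock: 13.78
position: [393.8, 117.6, 99.9]
ee_rot: [0.999, -0.053, -0.001, 0.001]
contact_force: [-0.1, -0.1, -1.0]
gripper_width: 43.2
grasp_force: 0.0
```

Request:
carry_out(motion=[[0, 0, 0, 0, 0, -46.7, 1], [0, 0, 0, 0, 0, -93.3, 1], [0, 0, 0, 0, 0, -140.0, 1], [0, 0, 0.159, 20.0, 45.8, -146.0, 1], [0, 0, 0.318, 40.0, 91.6, -152.0, 1]])

```text
clock: 14.4
position: [424.4, 22.1, 252.4]
ee_rot: [0.977, -0.212, -0.0, -0.0]
contact_force: [2.2, -0.0, -0.6]
gripper_width: 85.3
grasp_force: 0.0
```

Request:
carry_out(motion=[[0, 0, 0.159, 33.3, 37.2, -6.0, 1], [0, 0, 0.317, 66.6, 74.5, -12.0, 1], [0, 0, 0.476, 100.0, 111.7, -18.0, 1], [0, 0, 0.632, 116.0, 137.4, -18.0, 1], [0, 0, 0.788, 131.9, 163.1, -18.0, 1]])

```text
clock: 15.02
position: [477.2, -181.2, 269.1]
ee_rot: [0.82, -0.572, -0.001, 0.0]
contact_force: [1.4, -0.3, 0.0]
gripper_width: 85.6
grasp_force: 0.0
```

Request:
carry_out(motion=[[0, 0, 0.156, 29.5, 6.8, 0, 1], [0, 0, 0.312, 59.0, 13.6, 0, 1], [0, 0, 0.468, 88.5, 20.4, 0, 1], [0, 0, 0.468, 88.5, 20.4, 0, 1], [0, 0, 0.468, 88.5, 20.4, 0, 1]])

```text
clock: 15.65
position: [489.3, -269.6, 269.3]
ee_rot: [-0.668, 0.744, 0.001, -0.0]
contact_force: [-0.3, 0.7, 1.2]
gripper_width: 85.3
grasp_force: 0.0
```

```bash
python3 snap.py 5 wrist; python3 -c "
from h import *
import cv2;a=cv2.imread('pics/wrist5.png')
cv2.imwrite('pics/w5.png',cv2.resize(a,(800,600),interpolation=2))
s=read_state();print(s['clock'],s['position'])"; cat cmd.json
```

```text
wrist [ 482. -336.  398.] [0.053 0.99  0.133 0.007] [286.    0.  254.6] -0.0555669442861288
15.7 [ 489.45687952 -269.3026839   269.61598184]
[489.9678785997863, -269.97452623919986, 270.012, -1.6799]
```

View pics/w5.png

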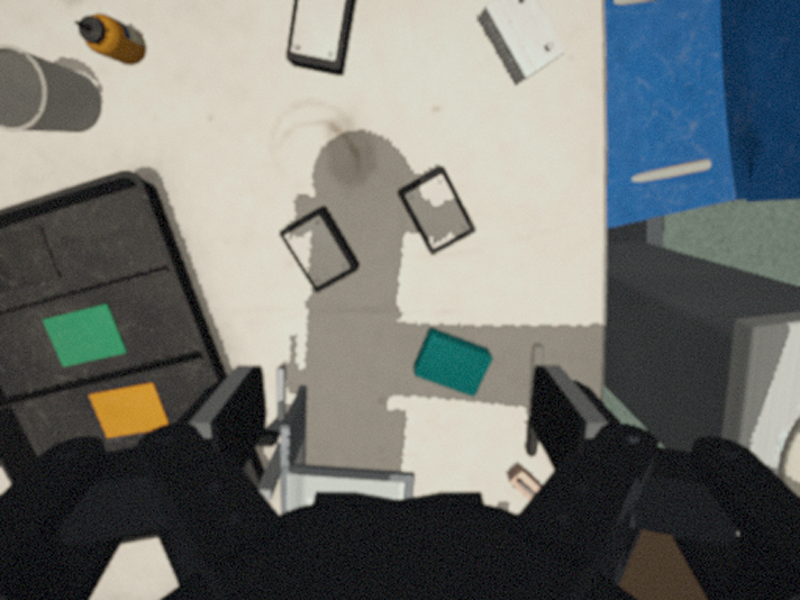

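Boxes at (318,249), (437,210) and (322,30, partly cut off); all three have black rims and white covers facing up. The turquoise one at (453,361) isn't meant.

```bash
cat > box.py <<'E'
from h import *
def boxes(im,rows=230):
    g=im["color"].max(2);m=(g<70).astype(np.uint8);m[rows:]=0
    cs,hi=cv2.findContours(m,cv2.RETR_CCOMP,cv2.CHAIN_APPROX_NONE);out=[]
    for i,c in enumerate(cs):
        if hi[0][i][3]<0: continue            # holes only: the cover inside its black rim
        w=np.array([onz(im,*p[0],30)[:2] for p in c],np.float32)
        if len(w)<20: continue
        (x,y),(a,b),t=cv2.minAreaRect(w)
        if not(25<min(a,b)<50 and 40<max(a,b)<70): continue
        ph=np.radians(t if a>b else t+90);ph=(ph+np.pi/2)%np.pi-np.pi/2   # long axis direction
        out.append((x,y,ph));u=c.reshape(-1,2).mean(0)
        o=np.array([onz(im,*p[0],26)[:2] for p in cs[hi[0][i][3]]],np.float32);ro=cv2.minAreaRect(o)
        print("px",u.round(),"xy",np.round([x,y],1),"size",np.round([a,b],1),"long dir",ph.round(3),"| rim ctr",np.round(ro[0],1),np.round(ro[1],1))
    return out
E
python3 -c "
from box import *
import pickle
boxes(pickle.load(open('wrist5.pkl','rb')))"
```

```text
px [ 89. 158.] xy [ 706.4 -300.3] size [45.2 37.9] long dir 0.207 | rim ctr [ 758.9 -287. ] [163.3 214. ]
```

```bash
python3 -c "
from box import *
import pickle
im=pickle.load(open('wrist5.pkl','rb'));g=im['color'].max(2)
print(g[159,175:235]);print(g[134,250:308])
import re
src=open('box.py').read()
for t in (80,90,100):
    print(t);exec(src.replace('<70','<%d'%t)+'\nboxes(im)')
"
```

```text
[221 223 222 218 220 220 221 219 202 159 114 126 180 208 219 220 219 220
 219 219 220 215 204 182 158 144 139 142 142 142 143 144 141 142 146 147
 143 146 144 150 144 132 105  63  38  30  28  26  34  81 121 139 146 148
 146 146 149 145 149 149]
[149 146 146 148 146 146 140 145 142 121  76  44  37  77 111 140 146 146
 147 144 143 143 144 141 145 144 144 141 143 143 138 144 144 146 146 142
 146 143 144 146 144 143 148 141 115  71  44  90 159 204 220 222 223 220
 221 219 221 220]
80
90
px [280. 135.] xy [ 453.5 -304.6] size [37.7 55.4] long dir -1.201 | rim ctr [ 454.6 -305.2] [41.5 59.5]
100
px [280. 135.] xy [ 453.4 -304.4] size [37.7 55. ] long dir -1.199 | rim ctr [ 454.6 -305.2] [42.2 59.8]
```

```bash
sed -i 's/<70/<122/' box.py; python3 -c "
from box import *
import pickle
im=pickle.load(open('wrist5.pkl','rb'));b=boxes(im)
"
```

```text
px [202. 160.] xy [ 556.4 -283. ] size [37.1 51.9] long dir -1.171 | rim ctr [ 553.4 -283.7] [46.7 62.3]
px [280. 135.] xy [ 453.5 -304.7] size [36.5 54.3] long dir -1.203 | rim ctr [ 454.7 -305.3] [43.3 61. ]
```

```bash
python3 -c "
from lane import *
p=-2.742;x,y=555.5,-283.3
plan([(x,y,120,p,1),(x,y,55,p,1,30),(x,y,15,p,1,14)]+[(x,y,15,p,1)]*2+[(x,y,15,p,-1)]*4+[(x,y,60,p,-1,20)])"
```

```text
[[0, 0, 0.152, 0.9, -9.5, 21.4, 1], [0, 0, 0.303, 1.7, -19.0, 42.9, 1], [0, 0, 0.455, 2.6, -28.5, 64.3, 1], [0, 0, 0.607, 3.5, -38.1, 85.7, 1], [0, 0, 0.759, 4.4, -47.6, 107.2, 1]]
[[0, 0, 0.151, -5.9, -7.5, 21.4, 1], [0, 0, 0.303, -11.8, -15.0, 42.8, 1], [0, 0, 0.303, -11.8, -15.0, 64.5, 1], [0, 0, 0.303, -11.8, -15.0, 86.1, 1], [0, 0, 0.303, -11.8, -15.0, 107.8, 1]]
[[0, 0, 0.0, -0.0, 0.0, 13.3, 1], [0, 0, 0.0, -0.0, 0.0, 26.7, 1], [0, 0, 0.0, -0.0, 0.0, 40.0, 1], [0, 0, 0.0, -0.0, 0.0, 40.0, 1], [0, 0, 0.0, -0.0, 0.0, 40.0, 1]]
[[0, 0, 0.0, -0.0, 0.0, 0.0, -1], [0, 0, 0.0, -0.0, 0.0, 0.0, -1], [0, 0, 0.0, -0.0, 0.0, 0.0, -1], [0, 0, 0.0, -0.0, 0.0, 0.0, -1], [0, 0, 0.0, -0.0, 0.0, -15.0, -1]]
[[0, 0, 0.0, -0.0, 0.0, -15.0, -1], [0, 0, 0.0, -0.0, 0.0, -30.0, -1]]
```

Request:
carry_out(motion=[[0, 0, 0.152, 0.9, -9.5, 21.4, 1], [0, 0, 0.303, 1.7, -19.0, 42.9, 1], [0, 0, 0.455, 2.6, -28.5, 64.3, 1], [0, 0, 0.607, 3.5, -38.1, 85.7, 1], [0, 0, 0.759, 4.4, -47.6, 107.2, 1]])

```text
clock: 16.32
position: [537.0, -278.4, 162.4]
ee_rot: [-0.343, 0.939, 0.0, 0.0]
contact_force: [-0.1, -0.4, 0.2]
gripper_width: 85.4
grasp_force: 0.0
```

Request:
carry_out(motion=[[0, 0, 0.151, -5.9, -7.5, 21.4, 1], [0, 0, 0.303, -11.8, -15.0, 42.8, 1], [0, 0, 0.303, -11.8, -15.0, 64.5, 1], [0, 0, 0.303, -11.8, -15.0, 86.1, 1], [0, 0, 0.303, -11.8, -15.0, 107.8, 1]])

```text
clock: 16.95
position: [555.6, -282.2, 54.7]
ee_rot: [-0.2, 0.98, 0.0, 0.0]
contact_force: [-0.7, 0.1, -0.6]
gripper_width: 85.2
grasp_force: 0.0
```

Request:
carry_out(motion=[[0, 0, 0, 0, 0, 13.3, 1], [0, 0, 0, 0, 0, 26.7, 1], [0, 0, 0, 0, 0, 40.0, 1], [0, 0, 0, 0, 0, 40.0, 1], [0, 0, 0, 0, 0, 40.0, 1]])

```text
clock: 17.58
position: [555.9, -283.5, 15.4]
ee_rot: [-0.199, 0.98, -0.0, 0.0]
contact_force: [0.5, 0.1, 0.8]
gripper_width: 85.6
grasp_force: 0.0
```

Request:
carry_out(motion=[[0, 0, 0, 0, 0, 0, -1], [0, 0, 0, 0, 0, 0, -1], [0, 0, 0, 0, 0, 0, -1], [0, 0, 0, 0, 0, 0, -1], [0, 0, 0, 0, 0, -15.0, -1]])

```text
clock: 18.2
position: [554.1, -282.9, 29.0]
ee_rot: [-0.198, 0.98, 0.001, -0.002]
contact_force: [-0.1, -1.1, -0.5]
gripper_width: 60.8
grasp_force: 66.9
```

Request:
carry_out(motion=[[0, 0, 0, 0, 0, -15.0, -1], [0, 0, 0, 0, 0, -30.0, -1]])

```text
clock: 18.45
position: [555.5, -283.4, 61.2]
ee_rot: [-0.199, 0.98, -0.0, 0.0]
contact_force: [-0.1, 0.4, 0.2]
gripper_width: 60.5
grasp_force: 66.9
```

```bash
python3 snap.py 6 wrist;cat cmd.json; python3 -c "
from lane import *
import cv2;a=cv2.imread('pics/wrist6.png')
cv2.imwrite('pics/w6.png',cv2.resize(a,(640,480)))
P=YAW-np.pi;a=579.7;B=LANE
plan([(560,-230,200,-2.9,-1,50),L(a,B,200,-1,P),L(a,B,80,-1,P,35),L(a,B,40,-1,P,15),L(a,B,27.5,-1,P,6)]+[L(a,B,27.5,-1,P)])"
```

```text
wrist [ 494. -310.  190.] [0.547 0.826 0.111 0.074] [286.    0.  254.6] -0.0555669442861288
[555.5045074893617, -283.35193072852815, 60.012000000000015, -2.7419][[0, 0, 0.053, -8.3, 15.8, -46.7, -1], [0, 0, 0.105, -16.6, 31.6, -93.3, -1], [0, 0, 0.158, -24.9, 47.4, -140.0, -1], [0, 0, 0.216, -51.2, 95.5, -140.0, -1], [0, 0, 0.274, -77.6, 143.5, -140.0, -1]]
[[0, 0, 0.058, -12.3, 53.4, 0.0, -1], [0, 0, 0.116, -24.6, 106.8, 0.0, -1], [0, 0, 0.174, -37.0, 160.2, 0.0, -1], [0, 0, 0.232, -49.3, 213.6, 0.0, -1], [0, 0, 0.232, -49.3, 213.6, 30.0, -1]]
[[0, 0, -0.0, -0.0, 0.0, 30.0, -1], [0, 0, -0.0, -0.0, 0.0, 60.0, -1], [0, 0, -0.0, -0.0, 0.0, 90.0, -1], [0, 0, -0.0, -0.0, 0.0, 103.3, -1], [0, 0, -0.0, -0.0, 0.0, 116.7, -1]]
[[0, 0, -0.0, -0.0, 0.0, 13.3, -1], [0, 0, -0.0, -0.0, 0.0, 17.5, -1], [0, 0, -0.0, -0.0, 0.0, 21.6, -1], [0, 0, -0.0, -0.0, 0.0, 25.8, -1], [0, 0, -0.0, -0.0, 0.0, 25.8, -1]]
```

View pics/w6.png

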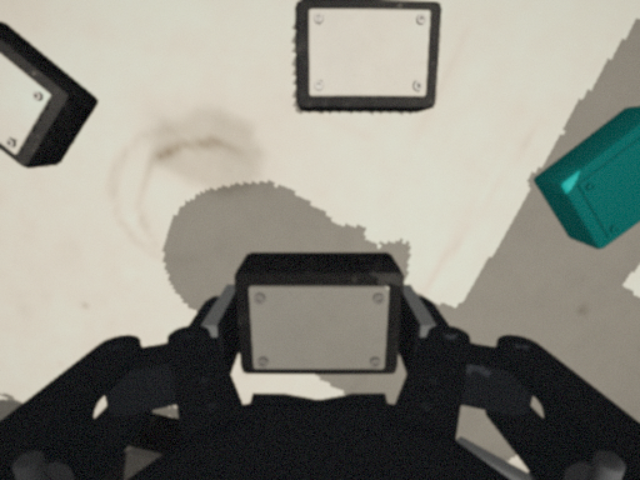

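Held box centred at (319,325), square to the fingers. I'll check its offset from the tool, and the next box at (368,55).

```bash
python3 -c "
from box import *
import pickle
im=pickle.load(open('wrist6.pkl','rb'));k=.8
r=R.from_matrix(np.array([[np.cos(-2.742),np.sin(-2.742),0],[np.sin(-2.742),-np.cos(-2.742),0],[0,0,-1]]).T)
for u,v in [(319,325),(246,285),(392,285),(392,370),(249,370)]:
    p=onz(im,u*k,v*k,75);print(p.round(1),r.apply(p-[555.5,-283.35,60],inverse=True).round(1), r.inv().apply(p-[555.5,-283.35,60]).round(1))
r2=R.from_quat(read_state()['ee_rot']);print(r2.inv().apply(onz(im,319*k,327*k,75)-[555.5,-283.35,60]).round(1))
for z in (26,30):
  C=np.array([onz(im,u*k,v*k,z)[:2] for u,v in [(299,2),(438,4),(434,102),(301,106)]]);print(C.mean(0),np.degrees(np.arctan2(*(C[1]-C[0])[::-1])),np.linalg.norm(C[1]-C[0]))
"
```

```text
[ 553.  -284.5   75. ] [  2.7  -0.  -15. ] [  2.7  -0.  -15. ]
[ 548.7 -313.8   75. ] [ 18.1 -25.4 -15. ] [ 18.1 -25.4 -15. ]
[ 528.9 -267.2   75. ] [ 18.2  25.3 -15. ] [ 18.2  25.3 -15. ]
[ 559.8 -251.8   75. ] [-16.3  27.4 -15. ] [-16.3  27.4 -15. ]
[ 580.8 -301.2   75. ] [-16.4 -26.3 -15. ] [-16.4 -26.3 -15. ]
[  1.9  -0.1 -15. ]
[ 453.28357179 -304.07651521] 112.7978530934858 57.545209424752116
[ 454.27943863 -304.21198934] 112.79785309348577 56.14138932033678
```

Request:
carry_out(motion=[[0, 0, 0.053, -8.3, 15.8, -46.7, -1], [0, 0, 0.105, -16.6, 31.6, -93.3, -1], [0, 0, 0.158, -24.9, 47.4, -140.0, -1], [0, 0, 0.216, -51.2, 95.5, -140.0, -1], [0, 0, 0.274, -77.6, 143.5, -140.0, -1]])

```text
clock: 19.12
position: [571.1, -119.8, 201.3]
ee_rot: [-0.061, 0.998, 0.0, 0.001]
contact_force: [1.5, -0.1, -1.5]
gripper_width: 60.8
grasp_force: 66.9
```

Request:
carry_out(motion=[[0, 0, 0.058, -12.3, 53.4, 0, -1], [0, 0, 0.116, -24.6, 106.8, 0, -1], [0, 0, 0.174, -37.0, 160.2, 0, -1], [0, 0, 0.232, -49.3, 213.6, 0, -1], [0, 0, 0.232, -49.3, 213.6, 30.0, -1]])

```text
clock: 19.75
position: [595.2, 101.5, 172.5]
ee_rot: [0.051, 0.999, 0.002, 0.003]
contact_force: [0.3, -0.4, -1.2]
gripper_width: 60.9
grasp_force: 66.9
```

Request:
carry_out(motion=[[0, 0, 0, 0, 0, 30.0, -1], [0, 0, 0, 0, 0, 60.0, -1], [0, 0, 0, 0, 0, 90.0, -1], [0, 0, 0, 0, 0, 103.3, -1], [0, 0, 0, 0, 0, 116.7, -1]])

```text
clock: 20.38
position: [593.3, 97.2, 53.4]
ee_rot: [0.053, 0.999, 0.0, 0.0]
contact_force: [-2.1, 0.4, 0.1]
gripper_width: 60.6
grasp_force: 67.0
```

Request:
carry_out(motion=[[0, 0, 0, 0, 0, 13.3, -1], [0, 0, 0, 0, 0, 17.5, -1], [0, 0, 0, 0, 0, 21.6, -1], [0, 0, 0, 0, 0, 25.8, -1], [0, 0, 0, 0, 0, 25.8, -1]])

```text
clock: 21.0
position: [593.3, 97.2, 28.0]
ee_rot: [0.053, 0.999, 0.0, 0.0]
contact_force: [-1.8, 0.2, 1.7]
gripper_width: 61.1
grasp_force: 67.2
```

```bash
cat cmd.json; python3 -c "
from lane import *
P=YAW-np.pi;a=579.7;B=LANE
x,y,p=453.8,-304.3,-2.744
plan([L(a,B,27.5,.6,P)]*2+[L(a,B,27.5,1,P)]*2+[L(a,B,60,1,P,18),L(a,B,190,1,P,45)])
print()
plan([(x,y,190,p,1,58),(x,y,120,p,1,40),(x,y,55,p,1,33),(x,y,15,p,1,14)]+[(x,y,15,p,1)])
print()
plan([(x,y,15,p,-1)]*4+[(x,y,60,p,-1,20)])
"
```

```text
[593.2809808856636, 97.12965463559355, 27.511999999999997, -3.2479][[0, 0, -0.0, -0.0, 0.0, 0.0, 0.6], [0, 0, -0.0, -0.0, 0.0, 0.0, 0.6], [0, 0, -0.0, -0.0, 0.0, 0.0, 1], [0, 0, -0.0, -0.0, 0.0, 0.0, 1], [0, 0, -0.0, -0.0, 0.0, -16.2, 1]]
[[0, 0, -0.0, -0.0, 0.0, -16.3, 1], [0, 0, -0.0, -0.0, 0.0, -59.6, 1], [0, 0, -0.0, -0.0, 0.0, -103.0, 1], [0, 0, -0.0, -0.0, 0.0, -146.3, 1]]

[[0, 0, -0.063, 12.0, -51.7, 0.0, 1], [0, 0, -0.126, 24.0, -103.5, 0.0, 1], [0, 0, -0.189, 36.0, -155.2, 0.0, 1], [0, 0, -0.252, 48.0, -207.0, 0.0, 1], [0, 0, -0.315, 60.1, -258.7, 0.0, 1]]
[[0, 0, -0.063, 27.4, -45.5, 0.0, 1], [0, 0, -0.126, 54.9, -91.0, 0.0, 1], [0, 0, -0.189, 82.3, -136.5, 0.0, 1], [0, 0, -0.189, 82.3, -136.5, 35.0, 1], [0, 0, -0.189, 82.3, -136.5, 70.0, 1]]
[[0, 0, 0.0, 0.0, 0.0, 32.5, 1], [0, 0, 0.0, 0.0, 0.0, 65.0, 1], [0, 0, 0.0, 0.0, 0.0, 78.3, 1], [0, 0, 0.0, 0.0, 0.0, 91.7, 1], [0, 0, 0.0, 0.0, 0.0, 105.0, 1]]
[[0, 0, 0.0, 0.0, 0.0, 0.0, 1]]

[[0, 0, 0.0, 0.0, 0.0, 0.0, -1], [0, 0, 0.0, 0.0, 0.0, 0.0, -1], [0, 0, 0.0, 0.0, 0.0, 0.0, -1], [0, 0, 0.0, 0.0, 0.0, 0.0, -1], [0, 0, 0.0, 0.0, 0.0, -15.0, -1]]
[[0, 0, 0.0, 0.0, 0.0, -15.0, -1], [0, 0, 0.0, 0.0, 0.0, -30.0, -1]]
```

Request:
carry_out(motion=[[0, 0, 0, 0, 0, 0, 0.6], [0, 0, 0, 0, 0, 0, 0.6], [0, 0, 0, 0, 0, 0, 1], [0, 0, 0, 0, 0, 0, 1], [0, 0, 0, 0, 0, -16.2, 1]])

```text
clock: 21.62
position: [592.3, 96.8, 43.0]
ee_rot: [0.053, 0.999, -0.001, -0.001]
contact_force: [0.3, -0.2, -0.1]
gripper_width: 85.5
grasp_force: 0.0
```

Request:
carry_out(motion=[[0, 0, 0, 0, 0, -16.3, 1], [0, 0, 0, 0, 0, -59.6, 1], [0, 0, 0, 0, 0, -103.0, 1], [0, 0, 0, 0, 0, -146.3, 1]])

```text
clock: 22.12
position: [593.3, 97.2, 193.2]
ee_rot: [0.053, 0.999, 0.0, 0.001]
contact_force: [-0.6, 0.2, -0.6]
gripper_width: 85.5
grasp_force: 0.0
```

Request:
carry_out(motion=[[0, 0, -0.063, 12.0, -51.7, 0, 1], [0, 0, -0.126, 24.0, -103.5, 0, 1], [0, 0, -0.189, 36.0, -155.2, 0, 1], [0, 0, -0.252, 48.0, -207.0, 0, 1], [0, 0, -0.315, 60.1, -258.7, 0, 1]])

```text
clock: 22.75
position: [505.5, -155.2, 191.8]
ee_rot: [-0.105, 0.994, -0.0, 0.001]
contact_force: [0.1, -0.5, -0.2]
gripper_width: 85.4
grasp_force: 0.0
```

Request:
carry_out(motion=[[0, 0, -0.063, 27.4, -45.5, 0, 1], [0, 0, -0.126, 54.9, -91.0, 0, 1], [0, 0, -0.189, 82.3, -136.5, 0, 1], [0, 0, -0.189, 82.3, -136.5, 35.0, 1], [0, 0, -0.189, 82.3, -136.5, 70.0, 1]])

```text
clock: 23.38
position: [453.9, -305.5, 121.2]
ee_rot: [-0.197, 0.98, -0.001, 0.002]
contact_force: [0.6, -0.3, -0.7]
gripper_width: 85.2
grasp_force: 0.0
```

```bash
python3 snap.py 7 wrist; python3 -c "
from box import *
import pickle
im=pickle.load(open('wrist7.pkl','rb'));boxes(im,330)
print(proj(im,[453.8,-304.3,30]))
cv2.imwrite('pics/w7.png',cv2.resize(im['color'],(640,480)))"
```

```text
wrist [ 392. -331.  250.] [0.548 0.825 0.111 0.076] [286.    0.  254.6] -0.0555669442861288
px [258. 196.] xy [ 452.1 -304.5] size [34.3 50.6] long dir -1.172 | rim ctr [ 450.9 -305.3] [47.5 61.9]
[256.76974946 197.82829775]
```

View pics/w7.png

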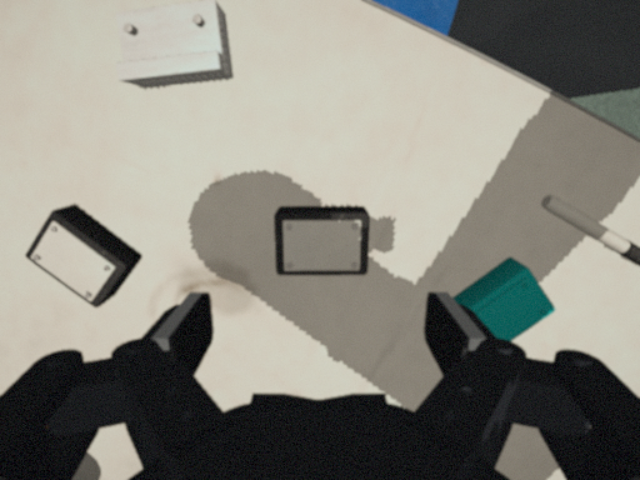

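B3 at (322,241) is where expected; the third box is at (75,258).

Request:
carry_out(motion=[[0, 0, 0, 0, 0, 32.5, 1], [0, 0, 0, 0, 0, 65.0, 1], [0, 0, 0, 0, 0, 78.3, 1], [0, 0, 0, 0, 0, 91.7, 1], [0, 0, 0, 0, 0, 105.0, 1]])

```text
clock: 24.05
position: [454.7, -304.6, 15.5]
ee_rot: [-0.198, 0.98, -0.001, 0.001]
contact_force: [-0.4, 0.8, -0.9]
gripper_width: 85.5
grasp_force: 0.0
```

Request:
carry_out(motion=[[0, 0, 0, 0, 0, 0, 1], [0, 0, 0, 0, 0, 0, -1], [0, 0, 0, 0, 0, 0, -1], [0, 0, 0, 0, 0, 0, -1], [0, 0, 0, 0, 0, 0, -1]])

```text
clock: 24.68
position: [454.6, -304.5, 16.0]
ee_rot: [-0.198, 0.98, -0.001, 0.001]
contact_force: [-0.8, 0.5, 5.5]
gripper_width: 60.6
grasp_force: 67.1
```

Request:
carry_out(motion=[[0, 0, 0, 0, 0, -15.0, -1], [0, 0, 0, 0, 0, -30.0, -1], [0, 0, 0, 0, 0, -45.0, -1]])

```text
clock: 25.05
position: [453.8, -304.3, 61.2]
ee_rot: [-0.198, 0.98, -0.0, 0.0]
contact_force: [-0.1, -0.2, -1.6]
gripper_width: 60.7
grasp_force: 66.3
```

```bash
cat cmd.json; python3 snap.py 8 wrist; python3 -c "
from box import *
import pickle
im=pickle.load(open('wrist8.pkl','rb'));b=boxes(im,340);
c,s=np.cos(-2.744),np.sin(-2.744)
p=onz(im,255,262,75);print(p)
g=im['color'].max(2); print('col',list(g[190:305,256]))
im=pickle.load(open('wrist7.pkl','rb'));k=.8
C=np.array([onz(im,u*k,v*k,30)[:2] for u,v in [(50,212),(120,258),(95,305),(28,257)]]);print(C.mean(0),np.linalg.norm(C[1]-C[0]),np.arctan2(*(C[1]-C[0])[::-1]))
"
python3 -c "
from lane import *
P=YAW-np.pi;a=534.5;B=LANE
plan([(480,-250,200,-2.85,-1,50),L(a,B,200,-1,P),L(a,B,80,-1,P,35),L(a,B,40,-1,P,15),L(a,B,27.5,-1,P,6)]+[L(a,B,27.5,-1,P)])"
```

```text
[453.83623971617993, -304.3221706597229, 60.012, -2.7439]wrist [ 392. -330.  190.] [0.548 0.826 0.111 0.074] [286.    0.  254.6] -0.0555669442861288
px [254. 305.] xy [ 505.7 -283.4] size [32.9 93.2] long dir -1.198 | rim ctr [ 489.9 -288.9] [110.9 385.3]
px [252. 260.] xy [ 474.8 -295.7] size [47.6 69. ] long dir -1.172 | rim ctr [ 489.9 -288.9] [110.9 385.3]
[ 452.32745924 -305.09490002   75.        ]
col [np.uint8(141), np.uint8(142), np.uint8(144), np.uint8(146), np.uint8(144), np.uint8(143), np.uint8(149), np.uint8(145), np.uint8(141), np.uint8(118), np.uint8(80), np.uint8(26), np.uint8(29), np.uint8(29), np.uint8(28), np.uint8(23), np.uint8(28), np.uint8(30), np.uint8(23), np.uint8(16), np.uint8(26), np.uint8(20), np.uint8(39), np.uint8(31), np.uint8(26), np.uint8(26), np.uint8(37), np.uint8(36), np.uint8(36), np.uint8(31), np.uint8(36), np.uint8(38), np.uint8(45), np.uint8(39), np.uint8(38), np.uint8(62), np.uint8(99), np.uint8(132), np.uint8(139), np.uint8(143), np.uint8(140), np.uint8(143), np.uint8(141), np.uint8(141), np.uint8(142), np.uint8(143), np.uint8(142), np.uint8(1
[... 1189 characters left out ...]
 [0, 0, 0.106, -45.2, 39.9, -140.0, -1], [0, 0, 0.163, -73.6, 82.5, -140.0, -1]]
[[0, 0, 0.057, -21.2, 46.7, 0.0, -1], [0, 0, 0.113, -42.4, 93.3, 0.0, -1], [0, 0, 0.17, -63.6, 139.9, 0.0, -1], [0, 0, 0.227, -84.8, 186.5, 0.0, -1], [0, 0, 0.284, -106.0, 233.2, 0.0, -1]]
[[0, 0, 0.057, -7.3, 50.7, 0.0, -1], [0, 0, 0.057, -7.3, 50.7, 30.0, -1], [0, 0, 0.057, -7.3, 50.7, 60.0, -1], [0, 0, 0.057, -7.3, 50.7, 90.0, -1], [0, 0, 0.057, -7.3, 50.7, 120.0, -1]]
[[0, 0, -0.0, 0.0, -0.0, 13.3, -1], [0, 0, -0.0, 0.0, -0.0, 26.7, -1], [0, 0, -0.0, 0.0, -0.0, 40.0, -1], [0, 0, -0.0, 0.0, -0.0, 44.2, -1], [0, 0, -0.0, 0.0, -0.0, 48.3, -1]]
[[0, 0, -0.0, 0.0, -0.0, 4.2, -1], [0, 0, -0.0, 0.0, -0.0, 4.2, -1]]
```

Request:
carry_out(motion=[[0, 0, 0.027, -11.3, 10.0, -35.0, -1], [0, 0, 0.053, -22.6, 20.0, -70.0, -1], [0, 0, 0.08, -33.9, 30.0, -105.0, -1], [0, 0, 0.106, -45.2, 39.9, -140.0, -1], [0, 0, 0.163, -73.6, 82.5, -140.0, -1]])

```text
clock: 25.72
position: [491.6, -200.4, 203.6]
ee_rot: [-0.115, 0.993, -0.001, 0.004]
contact_force: [0.1, 1.6, -2.4]
gripper_width: 60.8
grasp_force: 66.3
```

Request:
carry_out(motion=[[0, 0, 0.057, -21.2, 46.7, 0, -1], [0, 0, 0.113, -42.4, 93.3, 0, -1], [0, 0, 0.17, -63.6, 139.9, 0, -1], [0, 0, 0.227, -84.8, 186.5, 0, -1], [0, 0, 0.284, -106.0, 233.2, 0, -1]])

```text
clock: 26.35
position: [538.4, 53.4, 200.4]
ee_rot: [0.026, 1.0, 0.0, 0.0]
contact_force: [1.3, -0.8, -0.0]
gripper_width: 61.0
grasp_force: 66.3
```

Request:
carry_out(motion=[[0, 0, 0.057, -6.3, 50.7, 0, -1], [0, 0, 0.057, -6.3, 50.7, 30.0, -1], [0, 0, 0.057, -6.3, 50.7, 60.0, -1], [0, 0, 0.057, -6.3, 50.7, 90.0, -1], [0, 0, 0.057, -6.3, 50.7, 120.0, -1]])

```text
clock: 26.98
position: [547.2, 102.1, 79.5]
ee_rot: [0.053, 0.999, 0.0, 0.0]
contact_force: [-0.2, 0.1, -1.6]
gripper_width: 61.0
grasp_force: 66.3
```

Request:
carry_out(motion=[[0, 0, 0, 0, 0, 13.3, -1], [0, 0, 0, 0, 0, 26.7, -1], [0, 0, 0, 0, 0, 40.0, -1], [0, 0, 0, 0, 0, 44.2, -1], [0, 0, 0, 0, 0, 48.3, -1]])

```text
clock: 27.6
position: [547.7, 102.2, 31.9]
ee_rot: [0.053, 0.999, 0.0, 0.0]
contact_force: [0.5, -0.4, -1.0]
gripper_width: 60.8
grasp_force: 66.3
```

Request:
carry_out(motion=[[0, 0, 0, 0, 0, 4.2, -1], [0, 0, 0, 0, 0, 4.2, -1]])

```text
clock: 27.85
position: [547.8, 102.3, 28.1]
ee_rot: [0.053, 0.999, 0.0, 0.001]
contact_force: [0.0, -0.3, 1.1]
gripper_width: 60.7
grasp_force: 66.5
```

```bash
python3 -c "
from lane import *
c=cmd();c[0]-=.994;c[1]+=.106;json.dump(c,open('cmd.json','w'));print(toL(c[:3]))
P=YAW-np.pi;a=533.5;B=LANE
x,y,p=525.7,-454,-3.37
plan([L(a,B,27.5,.6,P)]*2+[L(a,B,27.5,1,P)]*2+[L(a,B,60,1,P,18),L(a,B,190,1,P,45)])
print()
plan([(520,-200,190,P,1,60),(x,y,190,p,1,60),(x,y,120,p,1,40),(x,y,120,p,1,40)])
"
```

```text
[533.52829309 159.4282448   27.512     ]
[[0, 0, -0.0, 0.0, -0.0, 0.0, 0.6], [0, 0, -0.0, 0.0, -0.0, 0.0, 0.6], [0, 0, -0.0, 0.0, -0.0, 0.0, 1], [0, 0, -0.0, 0.0, -0.0, 0.0, 1], [0, 0, -0.0, 0.0, -0.0, -16.2, 1]]
[[0, 0, -0.0, 0.0, -0.0, -16.3, 1], [0, 0, -0.0, 0.0, -0.0, -59.6, 1], [0, 0, -0.0, 0.0, -0.0, -103.0, 1], [0, 0, -0.0, 0.0, -0.0, -146.3, 1]]

[[0, 0, -0.0, -0.8, -50.5, 0.0, 1], [0, 0, -0.0, -1.6, -101.1, 0.0, 1], [0, 0, -0.0, -2.4, -151.6, 0.0, 1], [0, 0, -0.0, -3.2, -202.2, 0.0, 1], [0, 0, -0.0, -4.0, -252.7, 0.0, 1]]
[[0, 0, -0.0, -0.8, -50.6, 0.0, 1], [0, 0, 0.024, -7.3, -101.0, 0.0, 1], [0, 0, 0.049, -13.9, -151.4, 0.0, 1], [0, 0, 0.073, -20.4, -201.8, 0.0, 1], [0, 0, 0.098, -26.9, -252.2, 0.0, 1]]
[[0, 0, 0.024, -11.4, -49.5, 0.0, 1], [0, 0, 0.024, -11.4, -49.5, 35.0, 1], [0, 0, 0.024, -11.4, -49.5, 70.0, 1], [0, 0, 0.024, -11.4, -49.5, 70.0, 1]]
```

Request:
carry_out(motion=[[0, 0, 0, 0, 0, 0, 0.6], [0, 0, 0, 0, 0, 0, 0.6], [0, 0, 0, 0, 0, 0, 1], [0, 0, 0, 0, 0, 0, 1], [0, 0, 0, 0, 0, -16.2, 1]])

```text
clock: 28.48
position: [546.4, 101.6, 43.2]
ee_rot: [0.053, 0.999, -0.001, -0.001]
contact_force: [-0.8, 0.0, -0.4]
gripper_width: 85.3
grasp_force: 0.0
```

Request:
carry_out(motion=[[0, 0, 0, 0, 0, -16.3, 1], [0, 0, 0, 0, 0, -59.6, 1], [0, 0, 0, 0, 0, -103.0, 1], [0, 0, 0, 0, 0, -146.3, 1]])

```text
clock: 28.98
position: [547.3, 102.0, 193.1]
ee_rot: [0.053, 0.999, 0.0, 0.001]
contact_force: [0.7, -0.5, -1.2]
gripper_width: 85.0
grasp_force: 0.0
```

Request:
carry_out(motion=[[0, 0, 0, -0.8, -50.5, 0, 1], [0, 0, 0, -1.6, -101.1, 0, 1], [0, 0, 0, -2.4, -151.6, 0, 1], [0, 0, 0, -3.2, -202.2, 0, 1], [0, 0, 0, -4.0, -252.7, 0, 1]])

```text
clock: 29.6
position: [524.3, -151.2, 191.8]
ee_rot: [0.053, 0.999, -0.0, 0.001]
contact_force: [0.4, -0.0, 0.7]
gripper_width: 85.5
grasp_force: 0.0
```

Request:
carry_out(motion=[[0, 0, 0, -0.8, -50.6, 0, 1], [0, 0, 0.024, -7.3, -101.0, 0, 1], [0, 0, 0.049, -13.9, -151.4, 0, 1], [0, 0, 0.073, -20.4, -201.8, 0, 1], [0, 0, 0.098, -26.9, -252.2, 0, 1]])

```text
clock: 30.22
position: [524.4, -405.0, 191.9]
ee_rot: [0.102, 0.995, -0.0, 0.001]
contact_force: [1.4, 0.3, -0.2]
gripper_width: 85.6
grasp_force: 0.0
```

Request:
carry_out(motion=[[0, 0, 0.024, -11.4, -49.5, 0, 1], [0, 0, 0.024, -11.4, -49.5, 35.0, 1], [0, 0, 0.024, -11.4, -49.5, 70.0, 1], [0, 0, 0.024, -11.4, -49.5, 70.0, 1]])

```text
clock: 30.72
position: [523.9, -453.2, 118.0]
ee_rot: [0.114, 0.993, 0.001, -0.003]
contact_force: [-0.3, -0.6, 0.6]
gripper_width: 85.2
grasp_force: 0.0
```

```bash
python3 snap.py 9 wrist; cat cmd.json; python3 -c "
from box import *
import pickle
im=pickle.load(open('wrist9.pkl','rb'))
print('expected px',proj(im,[525.7,-454,30]).round(),read_state()['position'])
boxes(im,330)"
```

```text
wrist [ 460. -439.  247.] [0.776 0.617 0.082 0.102] [286.    0.  254.6] -0.0555669442861288
[525.6734198481097, -454.02655542452015, 120.012, -3.3698999999999995]expected px [254. 202.] [ 525.37287859 -454.08568342  120.49846639]
px [182. 305.] xy [ 607.  -539.6] size [43.1 39.3] long dir 0.131 | rim ctr [ 557.6 -556.7] [322.9 152.8]
px [253. 206.] xy [ 528.  -455.1] size [50.4 34.9] long dir 1.26 | rim ctr [ 526.7 -454.8] [62.1 48.7]
```

```bash
python3 -c "
from lane import *
x,y,p=527.8,-455,-3.452
plan([(x,y,55,p,1,33),(x,y,15,p,1,14)])
plan([(x,y,15,p,1)]+[(x,y,15,p,-1)]*4)
plan([(x,y,60,p,-1,15)])
"
```

```text
[[0, 0, 0.041, -1.1, -0.2, 32.5, 1], [0, 0, 0.082, -2.3, -0.5, 65.0, 1], [0, 0, 0.082, -2.3, -0.5, 78.3, 1], [0, 0, 0.082, -2.3, -0.5, 91.7, 1], [0, 0, 0.082, -2.3, -0.5, 105.0, 1]]
[[0, 0, 0.0, 0.0, 0.0, 0.0, 1], [0, 0, 0.0, 0.0, 0.0, 0.0, -1], [0, 0, 0.0, 0.0, 0.0, 0.0, -1], [0, 0, 0.0, 0.0, 0.0, 0.0, -1], [0, 0, 0.0, 0.0, 0.0, 0.0, -1]]
[[0, 0, 0.0, 0.0, 0.0, -15.0, -1], [0, 0, 0.0, 0.0, 0.0, -30.0, -1], [0, 0, 0.0, 0.0, 0.0, -45.0, -1]]
```

Request:
carry_out(motion=[[0, 0, 0.041, -1.1, -0.2, 32.5, 1], [0, 0, 0.082, -2.3, -0.5, 65.0, 1], [0, 0, 0.082, -2.3, -0.5, 78.3, 1], [0, 0, 0.082, -2.3, -0.5, 91.7, 1], [0, 0, 0.082, -2.3, -0.5, 105.0, 1]])

```text
clock: 31.4
position: [528.8, -455.6, 16.0]
ee_rot: [0.154, 0.988, -0.001, 0.001]
contact_force: [1.1, -0.9, 0.3]
gripper_width: 85.3
grasp_force: 0.0
```

Request:
carry_out(motion=[[0, 0, 0, 0, 0, 0, 1], [0, 0, 0, 0, 0, 0, -1], [0, 0, 0, 0, 0, 0, -1], [0, 0, 0, 0, 0, 0, -1], [0, 0, 0, 0, 0, 0, -1]])

```text
clock: 32.02
position: [528.5, -455.5, 16.2]
ee_rot: [0.154, 0.988, -0.001, 0.001]
contact_force: [0.4, 1.0, 6.2]
gripper_width: 60.6
grasp_force: 68.0
```

Request:
carry_out(motion=[[0, 0, 0, 0, 0, -15.0, -1], [0, 0, 0, 0, 0, -30.0, -1], [0, 0, 0, 0, 0, -45.0, -1]])

```text
clock: 32.4
position: [527.7, -455.1, 61.2]
ee_rot: [0.155, 0.988, -0.0, 0.0]
contact_force: [-0.4, 0.5, -0.3]
gripper_width: 60.9
grasp_force: 67.5
```

```bash
cat cmd.json; python3 snap.py 10 wrist; python3 -c "
from box import *
import pickle
im=pickle.load(open('wrist10.pkl','rb'));r=R.from_quat(read_state()['ee_rot'])
for c in (226,256,286):
  e=np.where(np.diff((im['color'].max(2)[190:310,c]<100).astype(int)))[0]+190;print(c,e,[r.inv().apply(onz(im,c,v,75)-read_state()['position'])[:2].round(1) for v in e])
im=pickle.load(open('wrist8.pkl','rb'))
e=np.where(np.diff((im['color'].max(2)[190:310,256]<100).astype(int)))[0]+190;print('b3',e)
im=pickle.load(open('wrist6.pkl','rb'))
e=np.where(np.diff((im['color'].max(2)[190:310,256]<100).astype(int)))[0]+190;print('b1',e)
"
python3 -c "
from lane import *
P=YAW-np.pi;a=487.3;B=LANE
plan([(520,-400,200,-3.4,-1,50),L(a,B,200,-1,P),L(a,B,80,-1,P,35),L(a,B,40,-1,P,15),L(a,B,27.5,-1,P,6)]+[L(a,B,27.5,-1,P)])"
```

```text
[527.8005723292572, -455.0341378389897, 60.012, -3.4518999999999993]wrist [ 464. -435.  190.] [0.8   0.585 0.079 0.108] [286.    0.  254.6] -0.0555669442861288
226 [202 229 295 298] [array([ 31.1, -11.8]), array([ 18.8, -12.2]), array([-14.6, -13.1]), array([-16.2, -13.2])]
256 [202 229 295 298] [array([31.1,  0.8]), array([18.8,  0.8]), array([-14.5,   0.9]), array([-16.2,   0.9])]
286 [202 229 295 299] [array([31.1, 13.5]), array([18.8, 13.9]), array([-14.6,  14.9]), array([-16.8,  15. ])]
b3 [199 226 292 296]
b1 [201 228 295 298]
[[0, 0, -0.013, 6.1, 12.5, -35.0, -1], [0, 0, -0.026, 12.1, 25.0, -70.0, -1], [0, 0, -0.039, 18.2, 37.5, -105.0, -1], [0, 0, -0.052, 24.2, 50.0, -140.0, -1], [0, 0, -0.067, 41.5, 97.7, -140.0, -1]]
[[0, 0, -0.015, 14.0, 48.8, 0.0, -1], [0, 0, -0.031, 28.0, 97.5, 0.0, -1], [0, 0, -0.046, 42.0, 146.3, 0.0, -1], [0, 0, -0.061, 56.0, 195.0, 0.0, -1], [0, 0, -0.076, 70.1, 243.8, 0.0, -1]]
[[0, 0, -0.016, 10.2, 49.7, 0.0, -1], [0, 0, -0.031, 20.5, 99.4, 0.0, -1], [0, 0, -0.046, 30.8, 149.0, 0.0, -1], [0, 0, -0.061, 41.0, 198.7, 0.0, -1], [0, 0, -0.061, 41.0, 198.7, 30.0, -1]]
[[0, 0, -0.0, 0.0, 0.0, 30.0, -1], [0, 0, -0.0, 0.0, 0.0, 60.0, -1], [0, 0, -0.0, 0.0, 0.0, 90.0, -1], [0, 0, -0.0, 0.0, 0.0, 103.3, -1], [0, 0, -0.0, 0.0, 0.0, 116.7, -1]]
[[0, 0, -0.0, 0.0, 0.0, 13.3, -1], [0, 0, -0.0, 0.0, 0.0, 17.5, -1], [0, 0, -0.0, 0.0, 0.0, 21.6, -1], [0, 0, -0.0, 0.0, 0.0, 25.8, -1], [0, 0, -0.0, 0.0, 0.0, 25.8, -1]]
```

Request:
carry_out(motion=[[0, 0, -0.013, 6.1, 12.5, -35.0, -1], [0, 0, -0.026, 12.1, 25.0, -70.0, -1], [0, 0, -0.039, 18.2, 37.5, -105.0, -1], [0, 0, -0.052, 24.2, 50.0, -140.0, -1], [0, 0, -0.067, 41.5, 97.7, -140.0, -1]])

```text
clock: 33.08
position: [519.6, -350.8, 203.9]
ee_rot: [0.122, 0.992, -0.001, 0.004]
contact_force: [0.6, 0.5, -1.6]
gripper_width: 60.6
grasp_force: 67.6
```

Request:
carry_out(motion=[[0, 0, -0.015, 14.0, 48.8, 0, -1], [0, 0, -0.031, 28.0, 97.5, 0, -1], [0, 0, -0.046, 42.0, 146.3, 0, -1], [0, 0, -0.061, 56.0, 195.0, 0, -1], [0, 0, -0.076, 70.1, 243.8, 0, -1]])

```text
clock: 33.7
position: [508.5, -94.3, 200.6]
ee_rot: [0.083, 0.997, 0.0, 0.001]
contact_force: [0.9, 0.5, -0.6]
gripper_width: 60.5
grasp_force: 67.5
```

Request:
carry_out(motion=[[0, 0, -0.016, 10.2, 49.7, 0, -1], [0, 0, -0.031, 20.5, 99.4, 0, -1], [0, 0, -0.046, 30.8, 149.0, 0, -1], [0, 0, -0.061, 42.5, 198.7, 0, -1], [0, 0, -0.061, 42.5, 198.7, 30.0, -1]])

```text
clock: 34.33
position: [501.6, 111.0, 172.4]
ee_rot: [0.05, 0.999, 0.002, 0.003]
contact_force: [1.4, -0.6, -0.3]
gripper_width: 60.5
grasp_force: 67.5
```

Request:
carry_out(motion=[[0, 0, 0, 0, 0, 30.0, -1], [0, 0, 0, 0, 0, 60.0, -1], [0, 0, 0, 0, 0, 90.0, -1], [0, 0, 0, 0, 0, 103.3, -1], [0, 0, 0, 0, 0, 116.7, -1]])

```text
clock: 34.95
position: [500.5, 107.4, 53.4]
ee_rot: [0.053, 0.999, 0.0, 0.001]
contact_force: [0.0, -0.7, 0.3]
gripper_width: 60.6
grasp_force: 67.4
```

Request:
carry_out(motion=[[0, 0, 0, 0, 0, 13.3, -1], [0, 0, 0, 0, 0, 17.5, -1], [0, 0, 0, 0, 0, 21.6, -1], [0, 0, 0, 0, 0, 25.8, -1], [0, 0, 0, 0, 0, 25.8, -1]])

```text
clock: 35.58
position: [500.4, 107.4, 28.2]
ee_rot: [0.053, 0.999, 0.0, 0.001]
contact_force: [-1.1, 0.1, 3.5]
gripper_width: 60.8
grasp_force: 68.0
```

```bash
python3 -c "
from lane import *
from bench import read_state
c=cmd();c[0]-=1.5*.994;c[1]+=1.5*.106;json.dump(c,open('cmd.json','w'));print(toL(c[:3]),toL(read_state()['position']))
P=YAW-np.pi;a=485.8;B=LANE
plan([L(a,B,27.5,.6,P)]*2+[L(a,B,27.5,1,P)]*2+[L(a,B,60,1,P,18),L(a,B,270,1,P,50)])
plan([L(520,B,270,1,P),L(520,B,270,1,P)])
"
```

```text
[485.84881361 159.38940829  27.512     ] [486.25810677 159.77653791  28.21564641]
[[0, 0, -0.0, 0.0, 0.0, 0.0, 0.6], [0, 0, -0.0, 0.0, 0.0, 0.0, 0.6], [0, 0, -0.0, 0.0, 0.0, 0.0, 1], [0, 0, -0.0, 0.0, 0.0, 0.0, 1], [0, 0, -0.0, 0.0, 0.0, -16.2, 1]]
[[0, 0, -0.0, 0.0, 0.0, -16.3, 1], [0, 0, -0.0, 0.0, 0.0, -58.3, 1], [0, 0, -0.0, 0.0, 0.0, -100.3, 1], [0, 0, -0.0, 0.0, 0.0, -142.3, 1], [0, 0, -0.0, 0.0, 0.0, -184.3, 1]]
[[0, 0, -0.0, 0.0, 0.0, -42.0, 1]]
[[0, 0, -0.0, -34.2, 0.0, 0.0, 1], [0, 0, -0.0, -34.2, 0.0, 0.0, 1]]
```

Request:
carry_out(motion=[[0, 0, 0, 0, 0, 0, 0.6], [0, 0, 0, 0, 0, 0, 0.6], [0, 0, 0, 0, 0, 0, 1], [0, 0, 0, 0, 0, 0, 1], [0, 0, 0, 0, 0, -16.2, 1]])

```text
clock: 36.2
position: [499.0, 106.7, 42.8]
ee_rot: [0.053, 0.999, -0.001, -0.001]
contact_force: [-0.3, -0.9, -1.5]
gripper_width: 85.2
grasp_force: 0.0
```

Request:
carry_out(motion=[[0, 0, 0, 0, 0, -16.3, 1], [0, 0, 0, 0, 0, -58.3, 1], [0, 0, 0, 0, 0, -100.3, 1], [0, 0, 0, 0, 0, -142.3, 1], [0, 0, 0, 0, 0, -184.3, 1]])

```text
clock: 36.83
position: [499.6, 107.0, 229.4]
ee_rot: [0.053, 0.999, 0.0, -0.0]
contact_force: [0.5, -0.3, -1.2]
gripper_width: 85.0
grasp_force: 0.0
```

Request:
carry_out(motion=[[0, 0, 0, 0, 0, -42.0, 1], [0, 0, 0, -34.2, 0, -42.0, 1], [0, 0, 0, -34.2, 0, -42.0, 1], [0, 0, 0, -34.2, 0, -42.0, 1]])

```text
clock: 37.33
position: [533.3, 103.3, 269.2]
ee_rot: [0.053, 0.999, -0.0, -0.001]
contact_force: [0.6, 0.2, -0.1]
gripper_width: 85.3
grasp_force: 0.0
```

```bash
python3 snap.py 11 wrist; python3 -c "
from box import *
import pickle
im=pickle.load(open('wrist11.pkl','rb'));boxes(im,330)
cv2.imwrite('pics/w11.png',cv2.resize(im['color'][:,120:400],(584,800))[:600])
cv2.imwrite('pics/w11.png',cv2.resize(im['color'][60:330,120:400],None,fx=2.2,fy=2.2,interpolation=2))"
```

```text
wrist [467. 110. 398.] [0.737 0.663 0.088 0.099] [286.    0.  254.6] -0.0555669442861288
px [176. 309.] xy [747.6 -42.3] size [64.  45.2] long dir 0.184 | rim ctr [669.3  89.8] [859.4 281.1]
px [255. 212.] xy [597.4  96.6] size [55.1 39. ] long dir 1.466 | rim ctr [495.5 104.6] [140.2 263.1]
px [255. 177.] xy [550.2 101.7] size [52.9 36.5] long dir 1.466 | rim ctr [495.5 104.6] [140.2 263.1]
px [255. 140.] xy [501.4 106.7] size [53.4 35.5] long dir 1.465 | rim ctr [495.5 104.6] [140.2 263.1]
```

View pics/w11.png

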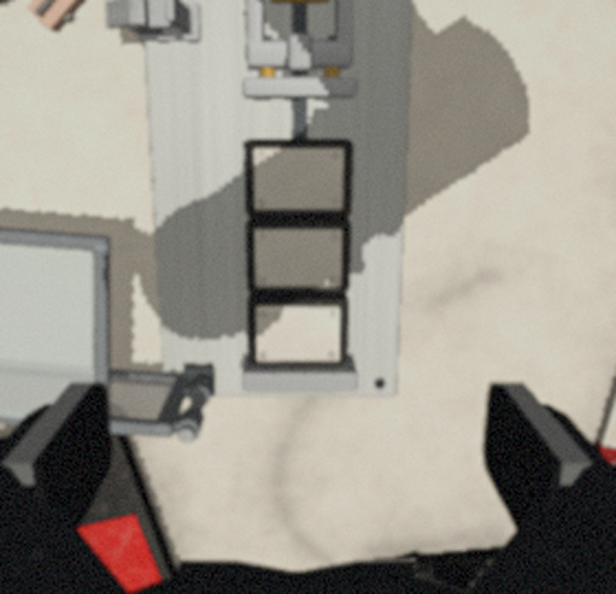

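Straight row of three against the stop (crop x≈300), jaw behind it with its lug near (298,50).

```bash
python3 -c "
from h import *
from lane import *
import pickle
im=pickle.load(open('wrist11.pkl','rb'))
for n,u,v,z in [('pad',300,97,40),('lug',297,52,56),('stopL',245,370,46),('boxNearEdge',300,143,26)]:
    print(n,toL(onz(im,120+u/2.2,60+v/2.2,z)).round(1))
P=YAW-np.pi;B=LANE;a=422.5
plan([L(a,B,150,0,P,60),L(a,B,90,0,P,35),L(a,B,54,0,P,18),L(a,B,54,0,P)])
"
```

```text
pad [443.2 160.8  40. ]
lug [421.2 159.1  56. ]
stopL [601.4 127.9  46. ]
boxNearEdge [468.5 160.9  26. ]
[[0, 0, -0.0, 32.5, -0.0, 40.0, 0], [0, 0, -0.0, 65.0, -0.0, 80.0, 0], [0, 0, -0.0, 97.5, -0.0, 120.0, 0], [0, 0, -0.0, 97.5, -0.0, 150.0, 0], [0, 0, -0.0, 97.5, -0.0, 180.0, 0]]
[[0, 0, -0.0, 0.0, -0.0, 18.0, 0], [0, 0, -0.0, 0.0, -0.0, 36.0, 0], [0, 0, -0.0, 0.0, -0.0, 36.0, 0]]
```

Request:
carry_out(motion=[[0, 0, 0, 32.5, 0, 40.0, 0], [0, 0, 0, 65.0, 0, 80.0, 0], [0, 0, 0, 97.5, 0, 120.0, 0], [0, 0, 0, 97.5, 0, 150.0, 0], [0, 0, 0, 97.5, 0, 180.0, 0]])

```text
clock: 38.0
position: [436.1, 113.9, 89.5]
ee_rot: [0.052, 0.999, 0.0, 0.0]
contact_force: [0.3, -0.6, 0.5]
gripper_width: 42.9
grasp_force: 0.0
```

Request:
carry_out(motion=[[0, 0, 0, 0, 0, 18.0, 0], [0, 0, 0, 0, 0, 36.0, 0], [0, 0, 0, 0, 0, 36.0, -1], [0, 0, 0, 0, 0, 36.0, -1], [0, 0, 0, 0, 0, 36.0, -1]])

```text
clock: 38.62
position: [437.5, 114.8, 54.6]
ee_rot: [0.053, 0.999, 0.001, 0.001]
contact_force: [0.3, 5.3, -5.0]
gripper_width: 10.4
grasp_force: 60.5
```

Request:
carry_out(motion=[[0, 0, 0, 0, 0, 0, -1], [0, 0, 0, 0, 0, 0, -1]])

```text
clock: 38.88
position: [437.5, 114.7, 54.5]
ee_rot: [0.053, 0.999, 0.001, 0.001]
contact_force: [-1.4, 5.1, -2.7]
gripper_width: 10.2
grasp_force: 60.6
```

```bash
cat cmd.json; python3 -c "
from h import *;from lane import *
s=read_state();print(toL(s['position']),toL(s['contact_force']),s['gripper_width'],s['grasp_force'])"
```

```text
[437.04287345944, 113.80779794689435, 54.012, -3.247899999999999][422.86978225 160.38973813  54.54500015] [-1.94100952  4.96643155 -2.71329485] 10.17465307773851 60.60721814632416
```

Lug gripped (10 mm, 60 N). Push forward, about 4 mm per row, then look at the force.

Request:
carry_out(motion=[[0, 0, 0, -4, 0, 0, -1], [0, 0, 0, -8, 0, 0, -1], [0, 0, 0, -12, 0, 0, -1], [0, 0, 0, -16, 0, 0, -1], [0, 0, 0, -19, 0, 0, -1]])

```text
clock: 39.5
position: [455.8, 112.8, 54.5]
ee_rot: [0.053, 0.999, 0.001, 0.0]
contact_force: [-3.8, 7.2, -0.8]
gripper_width: 10.0
grasp_force: 60.9
```

Request:
carry_out(motion=[[0, 0, 0, -2, 0, 0, -1], [0, 0, 0, -4, 0, 0, -1], [0, 0, 0, -5, 0, 0, -1], [0, 0, 0, -6, 0, 0, -1], [0, 0, 0, -6, 0, 0, -1]])

```text
clock: 40.12
position: [461.7, 112.2, 54.6]
ee_rot: [0.053, 0.999, 0.001, 0.0]
contact_force: [-4.3, 7.7, -0.9]
gripper_width: 10.2
grasp_force: 60.9
```

```bash
python3 -c "
from h import *;from lane import *
s=read_state();print(toL(s['position']),toL(s['contact_force']),s['gripper_width'],s['grasp_force'])"
```

```text
[447.27394562 160.39708749  54.55047421] [-5.06320997  7.17353663 -0.90061198] 10.186988692949223 60.92946410179138
```

Request:
carry_out(motion=[[0, 0, 0, -1, 0.8, 0, -1], [0, 0, 0, -2, 0.8, 0, -1], [0, 0, 0, -2, 0.8, 0, -1]])

```text
clock: 40.5
position: [463.2, 112.1, 54.5]
ee_rot: [0.053, 0.999, 0.0, -0.0]
contact_force: [-3.6, 6.3, 0.9]
gripper_width: 10.1
grasp_force: 61.2
```

Request:
carry_out(motion=[[0, 0, 0, -1, 0, 0, -1], [0, 0, 0, -2, 0, 0, -1], [0, 0, 0, -2, 0, 0, -1]])

```text
clock: 40.88
position: [465.1, 111.9, 54.6]
ee_rot: [0.053, 0.999, 0.0, -0.0]
contact_force: [-4.6, 5.0, 0.2]
gripper_width: 10.0
grasp_force: 61.2
```

```bash
python3 -c "
from h import *;from lane import *
s=read_state();print(toL(s['position']),toL(s['contact_force']),s['gripper_width'],s['grasp_force'])"
```

```text
[450.68877965 160.44638764  54.55283097] [-5.06431418  4.5091415   0.18548362] 9.979152906068602 61.17545306682587
```

Request:
carry_out(motion=[[0, 0, 0, -1, 0.4, 0, -1], [0, 0, 0, -2, 0.4, 0, -1], [0, 0, 0, -2, 0.4, 0, -1]])

```text
clock: 41.25
position: [466.3, 111.7, 54.5]
ee_rot: [0.053, 0.999, -0.0, -0.001]
contact_force: [-6.8, 5.1, 2.9]
gripper_width: 10.3
grasp_force: 62.0
```

Request:
carry_out(motion=[[0, 0, 0, -1, 0, 0, -1], [0, 0, 0, -1, 0, 0, -1], [0, 0, 0, -1, 0, 0, -1]])

```text
clock: 41.62
position: [466.8, 111.7, 54.5]
ee_rot: [0.053, 0.999, -0.0, -0.002]
contact_force: [-8.7, 7.3, 3.8]
gripper_width: 10.0
grasp_force: 63.5
```

Request:
carry_out(motion=[[0, 0, 0, -1, 0, 0, -1], [0, 0, 0, -1, 0, 0, -1], [0, 0, 0, -1, 0, 0, -1]])

```text
clock: 42.0
position: [467.2, 111.6, 54.5]
ee_rot: [0.053, 0.999, -0.0, -0.002]
contact_force: [-10.7, 7.2, 6.0]
gripper_width: 10.1
grasp_force: 64.7
```

```bash
python3 -c "
from h import *;from lane import *
s=read_state();print(toL(s['position']),toL(s['contact_force']),s['gripper_width'],s['grasp_force'])"
```

```text
[452.7374487  160.39946604  54.54485026] [-11.38990255   6.0527835    6.02659194] 10.122552644331497 64.69177270308137
```

Row is tight at 11.4 N. Release the lug and move to the wedge fin.

```bash
python3 -c "
from h import *;from lane import *
c=list(cmd());q=L(455.5,160.6,54,0);c[0],c[1],c[2]=q[:3];json.dump([float(v) for v in c],open('cmd.json','w'))
P=YAW-np.pi;B=160.2
plan([L(455.5,160.6,54,-.3,P)]*1+[L(453,B,54,0,P)]*2+[L(453,B,100,0,P,25)])
plan([L(410,B,100,0,P,50),L(410,B,56,0,P,22)]+[L(410,B,56,0,P)])
"
```

```text
[[0, 0, -0.0, 0.0, 0.0, -0.0, -0.3], [0, 0, -0.0, 2.5, -0.4, -0.0, 0], [0, 0, -0.0, 2.5, -0.4, -0.0, 0], [0, 0, -0.0, 2.5, -0.4, -23.0, 0], [0, 0, -0.0, 2.5, -0.4, -46.0, 0]]
[[0, 0, -0.0, 43.0, -0.0, -0.0, 0], [0, 0, -0.0, 43.0, -0.0, 22.0, 0], [0, 0, -0.0, 43.0, -0.0, 44.0, 0], [0, 0, -0.0, 43.0, -0.0, 44.0, 0]]
```

Request:
carry_out(motion=[[0, 0, 0, 0, 0, 0, -0.3], [0, 0, 0, 0, 0, 0, 0], [0, 0, 0, 0, 0, 0, 0], [0, 0, 0, 2.5, -0.4, -23.0, 0], [0, 0, 0, 2.5, -0.4, -46.0, 0]])

```text
clock: 42.62
position: [467.2, 111.0, 100.3]
ee_rot: [0.053, 0.999, -0.0, -0.0]
contact_force: [0.1, -0.5, 0.5]
gripper_width: 42.9
grasp_force: 0.0
```

Request:
carry_out(motion=[[0, 0, 0, 43.0, 0, 0, 0], [0, 0, 0, 43.0, 0, 22.0, 0], [0, 0, 0, 43.0, 0, 44.0, 0], [0, 0, 0, 43.0, 0, 44.0, 0]])

```text
clock: 43.12
position: [423.8, 115.2, 55.0]
ee_rot: [0.053, 0.999, -0.001, -0.001]
contact_force: [0.2, 0.2, -0.3]
gripper_width: 42.5
grasp_force: 0.0
```

Request:
carry_out(motion=[[0, 0, 0, 0, 0, 0, -1], [0, 0, 0, 0, 0, 0, -1], [0, 0, 0, 0, 0, 0, -1], [0, 0, 0, 0, 0, 0, -1]])

```text
clock: 43.62
position: [425.3, 116.3, 56.9]
ee_rot: [0.053, 0.999, 0.0, 0.001]
contact_force: [-0.0, -0.8, 5.9]
gripper_width: 10.1
grasp_force: 59.2
```

```bash
python3 -c "
from h import *;from lane import *
s=read_state();print(toL(s['position']),toL(s['contact_force']),s['gripper_width'],s['grasp_force'])"; python3 snap.py 12 wrist
```

```text
[410.59099975 160.59258872  56.90313763] [ 0.05741522 -0.76980831  5.94822784] 10.143905593268757 59.20765578746796
wrist [359. 123. 186.] [0.736 0.663 0.09  0.099] [286.    0.  254.6] -0.0555669442861288
```

Fin gripped. Push it forward along its ramp.

Request:
carry_out(motion=[[0, 0, 0, -4, 0, 0.6, -1], [0, 0, 0, -8, 0, 1.1, -1], [0, 0, 0, -12, 0, 1.7, -1], [0, 0, 0, -15, 0, 2.1, -1], [0, 0, 0, -15, 0, 2.1, -1]])

```text
clock: 44.3
position: [440.3, 114.7, 54.8]
ee_rot: [0.053, 0.999, 0.0, 0.001]
contact_force: [-0.2, -1.5, 5.4]
gripper_width: 10.2
grasp_force: 59.3
```

Request:
carry_out(motion=[[0, 0, 0, -1, 0, 0.1, -1], [0, 0, 0, -2, 0, 0.3, -1], [0, 0, 0, -2, 0, 0.3, -1]])

```text
clock: 44.68
position: [440.8, 114.5, 54.7]
ee_rot: [0.053, 0.999, 0.0, -0.0]
contact_force: [-5.7, 3.0, 11.8]
gripper_width: 10.1
grasp_force: 60.1
```

```bash
python3 -c "
from h import *;from lane import *
s=read_state();print(toL(s['position']),toL(s['contact_force']),s['gripper_width'],s['grasp_force'])"
```

```text
[426.23080503 160.45732916  54.74682784] [-6.02279357  2.37573942 11.83862226] 10.093604787220094 60.14106631278992
```

Request:
carry_out(motion=[[0, 0, 0, -1, 0, -0.5, -1], [0, 0, 0, -2, 0, -0.5, -1], [0, 0, 0, -2, 0, -0.5, -1]])

```text
clock: 45.05
position: [441.4, 114.3, 54.8]
ee_rot: [0.054, 0.999, -0.0, -0.002]
contact_force: [-10.6, 6.7, 12.0]
gripper_width: 10.2
grasp_force: 60.1
```

```bash
python3 -c "
from h import *;from lane import *
s=read_state();print(toL(s['position']),toL(s['contact_force']),s['gripper_width'],s['grasp_force'])"
```

```text
[426.86566121 160.37510183  54.76332177] [-11.27316244   5.57004334  11.98863349] 10.211383135388473 60.100271701812744
```

Request:
carry_out(motion=[[0, 0, 0, -0.8, 0.3, -0.3, -1], [0, 0, 0, -0.8, 0.3, -0.3, -1], [0, 0, 0, -0.8, 0.3, -0.3, -1]])

```text
clock: 45.42
position: [441.5, 114.3, 54.8]
ee_rot: [0.054, 0.999, -0.0, -0.002]
contact_force: [-12.3, 7.8, 11.4]
gripper_width: 10.1
grasp_force: 59.9
```

```bash
python3 -c "
from h import *;from lane import *
s=read_state();print(toL(s['position']),toL(s['contact_force']),s['gripper_width'],s['grasp_force'])
P=YAW-np.pi
a=410+15+2+2+.8;q=L(a,160.5,54.4,0);c=cmd();json.dump([float(v) for v in (q[0],q[1],54.4,c[3])],open('cmd.json','w'))
plan([L(a,160.5,54.4,-.3,P)]+[L(a,160.5,54.4,0,P)]*2+[L(a-1,160,100,0,P,24)])
plan([L(500,160,270,1,P,50),L(520,160,270,1,P),L(520,160,270,1,P)])
"
```

```text
[426.96738136 160.34477501  54.76468756] [-13.07019295   6.49170202  11.43758297] 10.128462781739216 59.904744029045105
[[0, 0, -0.0, 0.0, 0.0, -0.0, -0.3], [0, 0, -0.0, 0.0, 0.0, -0.0, 0], [0, 0, -0.0, 0.0, 0.0, -0.0, 0], [0, 0, -0.0, 0.5, -0.3, -22.8, 0], [0, 0, -0.0, 1.0, -0.5, -45.6, 0]]
[[0, 0, -0.0, -17.8, 0.0, -42.5, 1], [0, 0, -0.0, -35.6, 0.0, -85.0, 1], [0, 0, -0.0, -53.4, 0.0, -127.5, 1], [0, 0, -0.0, -71.2, 0.0, -170.0, 1], [0, 0, -0.0, -91.2, 0.0, -170.0, 1]]
[[0, 0, -0.0, -0.0, 0.0, -0.0, 1]]
```

Jammed at 13 N. Release and look.

Request:
carry_out(motion=[[0, 0, 0, 0, 0, 0, -0.3], [0, 0, 0, 0, 0, 0, 0], [0, 0, 0, 0, 0, 0, 0], [0, 0, 0, 0.5, -0.3, -22.8, 0], [0, 0, 0, 1.0, -0.5, -45.6, 0]])

```text
clock: 46.05
position: [443.2, 113.5, 100.2]
ee_rot: [0.053, 0.999, -0.0, -0.0]
contact_force: [0.5, 0.3, 0.1]
gripper_width: 42.6
grasp_force: 0.0
```

Request:
carry_out(motion=[[0, 0, 0, -17.8, 0, -42.5, 1], [0, 0, 0, -35.6, 0, -85.0, 1], [0, 0, 0, -53.4, 0, -127.5, 1], [0, 0, 0, -71.2, 0, -170.0, 1], [0, 0, 0, -91.2, 0, -170.0, 1]])

```text
clock: 46.68
position: [536.3, 104.4, 274.3]
ee_rot: [0.053, 0.999, 0.002, 0.004]
contact_force: [0.8, 1.0, -0.4]
gripper_width: 85.5
grasp_force: 0.0
```

Request:
carry_out(motion=[[0, 0, 0, 0, 0, 0, 1], [0, 0, 0, 0, 0, 0, 1]])

```text
clock: 46.92
position: [533.2, 103.8, 269.1]
ee_rot: [0.053, 0.999, -0.0, -0.001]
contact_force: [0.4, -1.0, -0.2]
gripper_width: 85.4
grasp_force: 0.0
```

```bash
python3 snap.py 13 wrist; cat cmd.json; python3 -c "
from box import *
import pickle
im=pickle.load(open('wrist13.pkl','rb'))
cv2.imwrite('pics/w13.png',cv2.resize(im['color'][30:330,30:400],None,fx=2,fy=2,interpolation=2))"
```

```text
wrist [467. 111. 398.] [0.737 0.663 0.088 0.099] [286.    0.  254.6] -0.0555669442861288
[534.0065416090195, 104.05757443592464, 270.0, -3.247899999999999]
```

View pics/w13.png

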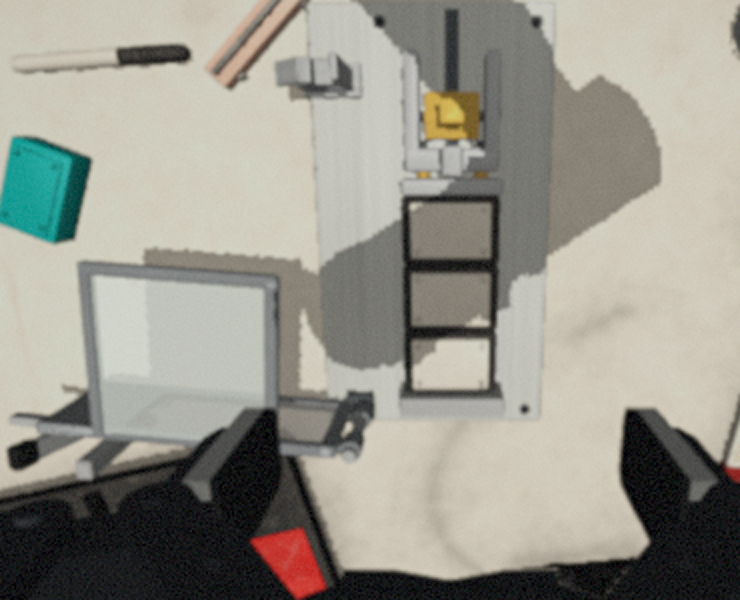

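```bash
python3 -c "
from h import *;from plan import *
import pickle
im=pickle.load(open('wrist13.pkl','rb'))
lv=onz(im,30+20/2,30+455/2,107);po=onz(im,30+97/2,30+450/2,113);print('lever',lv,'post?',po)
H=np.array([626.5,32.5]);r=lambda a,v:H+np.array([[np.cos(a),-np.sin(a)],[np.sin(a),np.cos(a)]])@(np.array(v)-H)
for t in (1.4,1.45,1.5,1.55): print(t,r(t,[435.6,42.2]),r(t,[478.9,37.4]))
x,y,p=612.58,-129.43,-.1779
plan([(x,y,230,p,1),(x,y,150,p,1,40),(x,y,150,p,1)])
"
```

```text
lever [ 601.14103265 -157.18723451  107.        ] post? [ 599.18336082 -104.02071707  113.        ]
1.4 [ 584.49441004 -153.97367217] [ 596.58414603 -112.11954115]
1.45 [ 593.86670531 -155.84003313] [ 603.84949759 -113.43397391]
1.5 [ 603.32056683 -157.23564209] [ 611.1714636  -114.38364773]
1.55 [ 612.83236486 -158.15701075] [ 618.53174297 -114.96618894]
[[0, 0, -0.162, -5.4, -11.8, 2.1, 1], [0, 0, -0.323, -10.8, -23.6, 4.2, 1], [0, 0, -0.485, -16.2, -35.3, 6.3, 1], [0, 0, -0.646, -21.7, -47.1, 8.4, 1], [0, 0, -0.808, -27.1, -58.9, 10.5, 1]]
[[0, 0, -0.161, 4.8, -12.0, 2.1, 1], [0, 0, -0.323, 9.6, -24.1, 4.2, 1], [0, 0, -0.485, 14.3, -36.2, 6.3, 1], [0, 0, -0.646, 19.1, -48.2, 8.4, 1], [0, 0, -0.808, 23.9, -60.3, 10.6, 1]]
[[0, 0, -0.161, 12.0, -4.9, 2.1, 1], [0, 0, -0.323, 24.0, -9.7, 4.2, 1], [0, 0, -0.485, 36.0, -14.6, 6.3, 1], [0, 0, -0.646, 48.0, -19.5, 8.4, 1], [0, 0, -0.808, 60.0, -24.4, 10.5, 1]]
[[0, 0, -0.161, 11.8, 5.4, 2.1, 1], [0, 0, -0.323, 23.7, 10.7, 4.2, 1], [0, 0, -0.484, 35.5, 16.0, 6.3, 1], [0, 0, -0.646, 47.3, 21.3, 8.4, 1], [0, 0, -0.646, 47.3, 21.3, 48.4, 1]]
[[0, 0, 0.0, 0.0, 0.0, 40.0, 1], [0, 0, 0.0, 0.0, 0.0, 40.0, 1]]
```

Lever at (601,-157), matching the gate at about 1.49 rad where I left it.

Request:
carry_out(motion=[[0, 0, -0.162, -5.4, -11.8, 2.1, 1], [0, 0, -0.323, -10.8, -23.6, 4.2, 1], [0, 0, -0.485, -16.2, -35.3, 6.3, 1], [0, 0, -0.646, -21.7, -47.1, 8.4, 1], [0, 0, -0.808, -27.1, -58.9, 10.5, 1]])

```text
clock: 47.6
position: [554.0, 42.4, 259.1]
ee_rot: [-0.346, 0.938, 0.0, -0.0]
contact_force: [-0.4, 0.8, -0.6]
gripper_width: 85.5
grasp_force: 0.0
```

Request:
carry_out(motion=[[0, 0, -0.161, 4.8, -12.0, 2.1, 1], [0, 0, -0.323, 9.6, -24.1, 4.2, 1], [0, 0, -0.485, 14.3, -36.2, 6.3, 1], [0, 0, -0.646, 19.1, -48.2, 8.4, 1], [0, 0, -0.808, 23.9, -60.3, 10.6, 1]])

```text
clock: 48.22
position: [574.7, -19.0, 248.5]
ee_rot: [-0.687, 0.726, 0.0, -0.0]
contact_force: [-0.5, 0.0, -0.4]
gripper_width: 85.4
grasp_force: 0.0
```

Request:
carry_out(motion=[[0, 0, -0.161, 12.0, -4.9, 2.1, 1], [0, 0, -0.323, 24.0, -9.7, 4.2, 1], [0, 0, -0.485, 36.0, -14.6, 6.3, 1], [0, 0, -0.646, 48.0, -19.5, 8.4, 1], [0, 0, -0.808, 60.0, -24.4, 10.5, 1]])

```text
clock: 48.85
position: [595.5, -80.3, 238.0]
ee_rot: [0.918, -0.398, -0.0, 0.0]
contact_force: [0.5, 0.4, 0.4]
gripper_width: 85.6
grasp_force: 0.0
```

Request:
carry_out(motion=[[0, 0, -0.161, 11.8, 5.4, 2.1, 1], [0, 0, -0.323, 23.7, 10.7, 4.2, 1], [0, 0, -0.484, 35.5, 16.0, 6.3, 1], [0, 0, -0.646, 47.3, 21.3, 8.4, 1], [0, 0, -0.646, 47.3, 21.3, 48.4, 1]])

```text
clock: 49.48
position: [614.3, -129.9, 192.4]
ee_rot: [0.996, -0.088, 0.004, 0.0]
contact_force: [-0.2, 0.8, -1.2]
gripper_width: 85.2
grasp_force: 0.0
```

Request:
carry_out(motion=[[0, 0, 0, 0, 0, 40, 1], [0, 0, 0, 0, 0, 40, 1], [0, 0, 0, 0, 0, 40, 1]])

```text
clock: 49.85
position: [613.5, -129.3, 151.6]
ee_rot: [0.996, -0.088, 0.001, 0.0]
contact_force: [-0.4, -1.2, 0.0]
gripper_width: 85.1
grasp_force: 0.0
```

```bash
python3 snap.py 14 wrist; cat cmd.json; python3 -c "
from h import *;from plan import *
import pickle
s=read_state();print(s['position'],s['joints'][5])
im=pickle.load(open('wrist14.pkl','rb'))
print('lever px exp',proj(im,[602,-157,107]),'post exp',proj(im,[610,-114,113]))
cv2.imwrite('pics/w14.png',cv2.resize(im['color'][150:384,110:400],None,fx=2.5,fy=2.5))
x,y,p=612.58,-129.43,-.1779
plan([(x,y,115,p,1,18),(x,y,98.5,p,1,12),(x,y,98.5,p,1)])
"
```

```text
wrist [ 679. -141.  281.] [-0.637  0.76   0.1   -0.084] [286.    0.  254.6] -0.0555669442861288
[612.5690415826817, -129.4245851567826, 150.0, -0.17789999999999873][ 613.78795773 -129.29120985  152.14797282] 1.342967820974572
lever px exp [298.65178363 228.66142516] post exp [230.9683738 231.8623496]
[[0, 0, 0.0, 0.0, 0.0, 17.5, 1], [0, 0, 0.0, 0.0, 0.0, 35.0, 1], [0, 0, 0.0, 0.0, 0.0, 43.2, 1], [0, 0, 0.0, 0.0, 0.0, 51.5, 1], [0, 0, 0.0, 0.0, 0.0, 51.5, 1]]
```

View pics/w14.png

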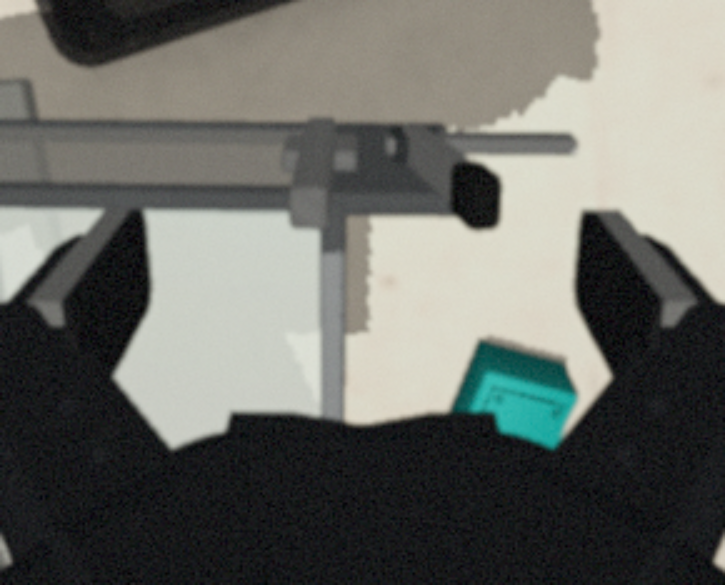

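Post (308,208) and lever (477,195) lie within 3 px of where I expect, between the fingers. Descend, pinch, swing back.

Request:
carry_out(motion=[[0, 0, 0, 0, 0, 17.5, 1], [0, 0, 0, 0, 0, 35.0, 1], [0, 0, 0, 0, 0, 43.2, 1], [0, 0, 0, 0, 0, 51.5, 1], [0, 0, 0, 0, 0, 51.5, 1]])

```text
clock: 50.52
position: [612.2, -129.4, 97.6]
ee_rot: [0.996, -0.089, -0.001, 0.0]
contact_force: [0.4, -0.4, 0.4]
gripper_width: 85.4
grasp_force: 0.0
```

Request:
carry_out(motion=[[0, 0, 0, 0, 0, 0, 0.3], [0, 0, 0, 0, 0, 0, 0], [0, 0, 0, 0, 0, 0, -0.4], [0, 0, 0, 0, 0, 0, -1], [0, 0, 0, 0, 0, 0, -1]])

```text
clock: 51.15
position: [613.4, -129.3, 99.6]
ee_rot: [0.996, -0.088, 0.001, 0.0]
contact_force: [-0.4, 2.0, 5.5]
gripper_width: 35.9
grasp_force: 61.7
```

Request:
carry_out(motion=[[0, 0, 0, 0, 0, 0, -1], [0, 0, 0, 0, 0, 0, -1]])

```text
clock: 51.4
position: [613.4, -129.3, 99.6]
ee_rot: [0.996, -0.088, 0.001, 0.0]
contact_force: [0.2, 1.1, 5.5]
gripper_width: 36.1
grasp_force: 61.7
```

```bash
cat cmd.json; python3 arc.py -1.2 20; python3 arc.py -.25 10
```

```text
[612.5690415826817, -129.4245851567826, 98.5, -0.17789999999999873][[0, 0, 0.06, -9.7, 0.6, -0.0, -1], [0, 0, 0.12, -19.5, 0.6, -0.0, -1], [0, 0, 0.18, -29.2, 0.1, -0.0, -1], [0, 0, 0.24, -38.9, -1.1, -0.0, -1], [0, 0, 0.3, -48.5, -2.8, -0.0, -1]]
[[0, 0, 0.06, -9.7, 0.6, -0.0, -1], [0, 0, 0.12, -19.5, 0.6, -0.0, -1], [0, 0, 0.18, -29.2, 0.0, -0.0, -1], [0, 0, 0.24, -38.9, -1.1, -0.0, -1], [0, 0, 0.3, -48.5, -2.8, -0.0, -1]]
[[0, 0, 0.06, -9.7, 0.6, -0.0, -1], [0, 0, 0.12, -19.5, 0.6, -0.0, -1], [0, 0, 0.18, -29.2, 0.0, -0.0, -1], [0, 0, 0.24, -38.9, -1.1, -0.0, -1], [0, 0, 0.3, -48.5, -2.8, -0.0, -1]]
[[0, 0, 0.06, -9.7, 0.6, -0.0, -1], [0, 0, 0.12, -19.5, 0.6, -0.0, -1], [0, 0, 0.18, -29.2, 0.0, -0.0, -1], [0, 0, 0.24, -38.9, -1.1, -0.0, -1], [0, 0, 0.3, -48.5, -2.9, -0.0, -1]]
[[0, 0, 0.025, -4.0, 0.3, -0.0, -1], [0, 0, 0.05, -8.1, 0.5, -0.0, -1], [0, 0, 0.075, -12.2, 0.7, -0.0, -1], [0, 0, 0.1, -16.2, 0.7, -0.0, -1], [0, 0, 0.125, -20.3, 0.6, -0.0, -1]]
[[0, 0, 0.025, -4.0, 0.3, -0.0, -1], [0, 0, 0.05, -8.1, 0.5, -0.0, -1], [0, 0, 0.075, -12.2, 0.7, -0.0, -1], [0, 0, 0.1, -16.2, 0.7, -0.0, -1], [0, 0, 0.125, -20.3, 0.6, -0.0, -1]]
```

Request:
carry_out(motion=[[0, 0, 0.06, -9.7, 0.6, 0, -1], [0, 0, 0.12, -19.5, 0.6, 0, -1], [0, 0, 0.18, -29.2, 0.1, 0, -1], [0, 0, 0.24, -38.9, -1.1, 0, -1], [0, 0, 0.3, -48.5, -2.8, 0, -1]])

```text
clock: 52.02
position: [565.9, -118.0, 99.6]
ee_rot: [0.971, -0.237, 0.001, 0.0]
contact_force: [1.0, 2.0, 6.5]
gripper_width: 36.3
grasp_force: 62.1
```

Request:
carry_out(motion=[[0, 0, 0.06, -9.7, 0.6, 0, -1], [0, 0, 0.12, -19.5, 0.6, 0, -1], [0, 0, 0.18, -29.2, 0.0, 0, -1], [0, 0, 0.24, -38.9, -1.1, 0, -1], [0, 0, 0.3, -48.5, -2.8, 0, -1]])

```text
clock: 52.65
position: [524.1, -93.2, 99.6]
ee_rot: [0.925, -0.38, 0.001, 0.0]
contact_force: [1.8, 1.8, 7.4]
gripper_width: 36.1
grasp_force: 62.1
```

Request:
carry_out(motion=[[0, 0, 0.06, -9.7, 0.6, 0, -1], [0, 0, 0.12, -19.5, 0.6, 0, -1], [0, 0, 0.18, -29.2, 0.0, 0, -1], [0, 0, 0.24, -38.9, -1.1, 0, -1], [0, 0, 0.3, -48.5, -2.8, 0, -1]])

```text
clock: 53.28
position: [491.4, -57.1, 99.5]
ee_rot: [0.858, -0.514, 0.001, -0.0]
contact_force: [1.1, 0.6, 6.9]
gripper_width: 36.0
grasp_force: 62.1
```

Request:
carry_out(motion=[[0, 0, 0.06, -9.7, 0.6, 0, -1], [0, 0, 0.12, -19.5, 0.6, 0, -1], [0, 0, 0.18, -29.2, 0.0, 0, -1], [0, 0, 0.24, -38.9, -1.1, 0, -1], [0, 0, 0.3, -48.5, -2.9, 0, -1]])

```text
clock: 53.9
position: [471.0, -12.9, 99.5]
ee_rot: [0.771, -0.636, 0.0, -0.0]
contact_force: [2.6, 0.7, 7.8]
gripper_width: 36.3
grasp_force: 62.0
```

Request:
carry_out(motion=[[0, 0, 0.025, -4.0, 0.3, 0, -1], [0, 0, 0.05, -8.1, 0.5, 0, -1], [0, 0, 0.075, -12.2, 0.7, 0, -1], [0, 0, 0.1, -16.2, 0.7, 0, -1], [0, 0, 0.125, -20.3, 0.6, 0, -1]])

```text
clock: 54.52
position: [466.5, 6.7, 99.5]
ee_rot: [0.731, -0.683, 0.0, -0.0]
contact_force: [1.5, 0.4, 8.7]
gripper_width: 36.3
grasp_force: 61.8
```

Request:
carry_out(motion=[[0, 0, 0.025, -4.0, 0.3, 0, -1], [0, 0, 0.05, -8.1, 0.5, 0, -1], [0, 0, 0.075, -12.2, 0.7, 0, -1], [0, 0, 0.1, -16.2, 0.7, 0, -1], [0, 0, 0.125, -20.3, 0.6, 0, -1]])

```text
clock: 55.15
position: [464.6, 27.0, 99.5]
ee_rot: [-0.686, 0.727, -0.0, 0.0]
contact_force: [0.5, -1.5, 9.2]
gripper_width: 36.3
grasp_force: 61.8
```

```bash
cat cmd.json; python3 arc.py -.06 5
```

```text
[464.1150169434422, 26.85746205867098, 98.5, -1.6278999999999988][[0, 0, 0.012, -1.9, 0.2, -0.0, -1], [0, 0, 0.024, -3.9, 0.3, -0.0, -1], [0, 0, 0.036, -5.8, 0.4, -0.0, -1], [0, 0, 0.048, -7.8, 0.5, -0.0, -1], [0, 0, 0.06, -9.7, 0.6, -0.0, -1]]
```

Request:
carry_out(motion=[[0, 0, 0.012, -1.9, 0.2, 0, -1], [0, 0, 0.024, -3.9, 0.3, 0, -1], [0, 0, 0.036, -5.8, 0.4, 0, -1], [0, 0, 0.048, -7.8, 0.5, 0, -1], [0, 0, 0.06, -9.7, 0.6, 0, -1]])

```text
clock: 55.78
position: [464.3, 33.9, 99.5]
ee_rot: [-0.665, 0.746, -0.002, -0.002]
contact_force: [7.5, -19.4, 6.7]
gripper_width: 36.5
grasp_force: 63.8
```

Request:
carry_out(motion=[[0, 0, 0, 0, 0, 0, -1], [0, 0, 0, 0, 0, 0, -1]])

```text
clock: 56.02
position: [464.3, 33.8, 99.6]
ee_rot: [-0.665, 0.746, -0.001, -0.002]
contact_force: [5.3, -13.8, 9.6]
gripper_width: 35.7
grasp_force: 63.2
```

```bash
python3 -c "
from h import *
s=read_state();print(s['position'],s['contact_force'],s['wrist_torque'])";cat cmd.json
```

```text
[464.34586462  33.80666849  99.56376852] [  5.28023606 -13.79037711   9.57043765] [-3.92947303 -0.40383817  0.45275016]
[464.0695995736911, 36.575894919092704, 98.5, -1.6878999999999988]
```

Request:
carry_out(motion=[[0, 0, 0, 0, 0, 0, -0.3], [0, 0, 0, 0, 0, 0, 0], [0, 0, 0, 0, 0, 0, 0.5], [0, 0, 0, 0, 0, 0, 1], [0, 0, 0, 0, 0, 0, 1]])

```text
clock: 56.65
position: [464.1, 37.1, 98.4]
ee_rot: [-0.665, 0.747, 0.0, 0.0]
contact_force: [-0.3, -0.2, -0.5]
gripper_width: 85.6
grasp_force: 0.0
```

Request:
carry_out(motion=[[0, 0, 0, 0, 0, -15, 1], [0, 0, 0, 0, 0, -30, 1], [0, 0, 0, 0, 0, -60, 1], [0, 0, 0, 0, 0, -100, 1], [0, 0, 0, 0, 0, -126.5, 1]])

```text
clock: 57.28
position: [464.5, 37.1, 226.8]
ee_rot: [-0.665, 0.747, -0.0, 0.001]
contact_force: [0.5, 1.2, -0.1]
gripper_width: 85.6
grasp_force: 0.0
```

```bash
python3 -c "
from plan import *
c=cmd();c[2]=225;json.dump(c,open('cmd.json','w'))
plan([(440,110,225,-1.68,1,45)]+[(440,110,225,-1.68,1)]*2)"
```

```text
[[0, 0, -0.004, -35.1, 16.2, -0.0, 1], [0, 0, -0.008, -70.1, 32.5, -0.0, 1], [0, 0, -0.008, -70.1, 32.5, -0.0, 1], [0, 0, -0.008, -70.1, 32.5, -0.0, 1]]
```

Request:
carry_out(motion=[[0, 0, -0.004, -35.1, 16.2, 0, 1], [0, 0, -0.008, -70.1, 32.5, 0, 1], [0, 0, -0.008, -70.1, 32.5, 0, 1], [0, 0, -0.008, -70.1, 32.5, 0, 1]])

```text
clock: 57.78
position: [439.9, 110.2, 224.9]
ee_rot: [-0.668, 0.744, 0.0, -0.0]
contact_force: [0.2, 0.2, 0.7]
gripper_width: 85.5
grasp_force: 0.0
```

```bash
python3 snap.py 15 wrist; python3 -c "
from h import *
import pickle
A=pickle.load(open('wrist2.pkl','rb'));B=pickle.load(open('wrist15.pkl','rb'))
print(np.array(A['position']).round(1),np.array(B['position']).round(1),read_state()['clock'])
for im in (A,B):
    g=im['color'].max(2)
    m=(g[95:130,235:270]<45);v,u=np.nonzero(m);p=(u.mean()+235,v.mean()+95);print('lever blob',m.sum(),np.round(p,1),onz(im,*p,107).round(1))
def tm(name,y0,y1,x0,x1):
    t=A['color'][y0:y1,x0:x1];s=B['color'][y0-12:y1+12,x0-12:x1+12]
    r=cv2.matchTemplate(s,t,cv2.TM_CCOEFF_NORMED);_,v,_,l=cv2.minMaxLoc(r);print(name,round(v,3),'shift',l[0]-12,l[1]-12)
tm('catch+bar',78,128,265,298);tm('post',98,128,190,222);tm('plate corner hole',205,225,290,318);tm('roof corner',200,235,205,225)
"
```

```text
wrist [433.  44. 354.] [0.053 0.99  0.133 0.008] [286.    0.  254.6] -0.0555669442861288
[433.2  43.3 354.4] [432.7  43.6 353.7] 57.825
lever blob 212 [252.2 111.5] [435.8  42.4 107. ]
lever blob 217 [251.2 111.3] [435.7  42.4 107. ]
catch+bar 0.99 shift -1 0
post 0.989 shift -1 0
plate corner hole 0.975 shift -1 0
roof corner 0.968 shift -1 0
```

The gate, lever and bar all match the original latched picture: the lever is at the same point to 0.1 mm, and the post, catch and roof show no shift relative to the plate. Handing in.

```bash
python3 -c "
from bench import *
print(job_done())"
```

```text
the job is handed in; nothing more can be done
None
```

I handed the job in at about 58 s: all three boxes stand covers up in one tight row, the wedge is jammed, and the gate is shut with its latch bar down as at the start; `job_done` returned no verdict.

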